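# Put the folding trivet and the creamer tins away in the lidded chest

### The job

Clear the coffee corner for the night: prop the wooden chest's lid open on its side stay, locked past straight, and fold the square trivet up bar by bar, starting with the short bar at its free end, until all its bars lie flush along the steel base bar. With the lid still propped, put the folded trivet, feet down, on the chest's raised deck and stand every creamer tin that is out upright on the chest's floor. Then break the stay's knee and lower the lid gently until it is fully shut; do not shift the sugar bowl or the mugs.

Things in the scene. Friction and masses are not known exactly. Their poses are not given: they have to be found in the camera images.
- chest: Wooden chest, open-topped under a hinged lid, fixed to the counter. Outside 200 (x, depth) x 320 (y, width) x 100 mm high without lid; walls and floor 9 mm, so inside 182 x 302 mm, 91 mm deep; its right-hand (-y) end has a raised deck. Origin: centre of the underside, on the counter; z up, -x its front (towards the robot), y along the front to the left.
- chest_floor (a point): Centre of the chest's inner floor, 9 mm above the counter; axes as chest. The floor is free for tins from 41 mm to its right (-y, where the deck begins) to 151 mm to its left, 91 mm either way in x. The propped lid leans in over the rear 20 mm.
- chest_deck (a point): Centre of the top of the raised deck for the trivet at the right-hand end inside the chest: 181 (x) x 110 mm (y), 50 mm above the counter, 50 mm below the chest's rim; axes as chest.
- lid_hinge (a point): Middle of the lid's hinge line, at the chest's rear upper edge, 106 mm above the counter; the hinge line runs along the chest's y.
- chest_lid (a joint): Lid angle in rad: 0 shut (start), about 1.50 with the stay straight or locked. Lid 200 deep x 316 wide x 12 mm, 0.42 kg. The hinge is stiff: it holds the lid by itself above about 0.9 rad; lower down the lid falls if let go.
- lid_handle (a point): Middle of the lid's pull bar: steel rod 10 mm thick, 130 mm long along the chest's y, 40 mm ahead of the lid's front edge on two thin stubs 110 mm apart, 240 mm from the hinge line, level with it when shut. It can be taken from above at any lid angle, fingers fore and aft of the rod; with the lid open it is the highest part, at about 345 mm.
- stay_knee (a joint): Knee angle (rad) of the folding stay, two 96 mm steel links outside the chest's right-hand (-y) wall: 0 folded (lid shut), 2.67 straight, 2.81 at its stop past centre (locked). With the lid near its top, push the knee knob to the rear (chest +x) over centre to its stop to lock; pull it to the front (-x) to break it. It turns easily, moves with the lid, and rests past centre once pushed there.
- stay_knob (a point): Knee knob of the stay: black rod 14 mm thick along the chest's y, standing out 56 mm sideways from the links, free from above. The point is on its axis, 38 mm out from the links, 50 mm clear of the chest's wall. Locked it is about 158 mm above the counter and 52 mm ahead of the hinge line (chest x = +48 mm).
- trivet_base (a point): Centre of the trivet's base bar: dark steel, 122 long x 18 wide x 31 mm high, on two rubber feet that hardly slide, 0.34 kg; 16 mm above its underside. y along the bar, z up, +x its inner side, towards the other bars. All folded, the pack reaches from x = -9 to +45 mm here and is 122 x 54 x 31 mm; it can be squeezed across and lifted as one.
- long_bar_pin (a point): Hinge pin between base bar and long bar, 21 mm to +x and 55 mm to -y of the base bar's centre; axes turn with the long bar, which lies along its +y from -6 to +116 mm, inner face at x = +12 mm, outer face at x = +24 mm.
- long_bar (a joint): Angle in rad of the long bar: 0 when square to the base bar, 1.571 when folded parallel to it (its stop). Grows as it folds inward (anticlockwise from above). Closed before the middle and short bars lie in it, it shuts them out and the pack cannot be made. Stiffest of the three hinges (0.05 N m); a bar stays where it is left.
- middle_bar_pin (a point): Hinge pin between long bar and middle bar, at (6, 110) mm in the axes of the long bar's pin; axes turn with the middle bar, which lies along its +y from -6 to +98 mm, inner face at x = +6 mm, outer face at x = +18 mm.
- middle_bar (a joint): Angle in rad of the middle bar: 0 square to the long bar, 1.571 folded parallel to it with the short bar between (its stop). Grows as it folds inward, anticlockwise from above. Hinge friction 0.03 N m.
- short_bar_pin (a point): Hinge pin between middle bar and short bar, at (6, 92) mm in the axes of the middle bar's pin; axes turn with the short bar, which lies along its +y from -6 to +81 mm, inner face at x = 0, outer face at x = +12 mm.
- short_bar (a joint): Angle in rad of the short bar, the free end of the chain: 0 square to the middle bar, 1.571 folded flat along its inner face (its stop). Grows as it folds inward, anticlockwise from above. Hinge friction 0.014 N m.
- short_bar_end (a point): Free end of the short bar, at mid thickness and mid height; axes as its pin's.
- tin_1_mid (a point): Creamer tin with a blue lid, 55 mm across, 82 mm tall, 0.22 kg, a third full, standing; the point is on its axis half-way up. One to three tins are out. Behind the tins and the trivet a stack of mugs, up to 175 mm high, covers the counter from x = 0.585 m (world) to the rear, y = -0.10 to -0.51 m.
- tin_2_mid (a point): Creamer tin like tin_1, 55 mm across, 82 mm tall.
- tin_3_mid (a point): Creamer tin like tin_1, 55 mm across, 82 mm tall.
- sugar_bowl: Small glass bowl with sugar cubes, 77 mm across, 54 mm high, a bystander; origin under its centre.
- mug_near: White mug standing upside down, 70 x 99 x 90 mm, a bystander; origin under its centre.
- mug_far: White mug standing upside down, 70 x 99 x 90 mm, a bystander; origin under its centre.
- trivet: The folding trivet, loose: a nearly square chain of four bars on vertical hinge pins, base bar, long bar, middle bar and short bar, 31 mm high; the wooden ones 12 mm thick, on slippery glides; 0.53 kg in all. Folded, they lie side by side: base, middle, short, long. Origin under the base bar's centre; axes as trivet_base.

How it is judged (in metres and radians):
On the way, in this order (a step that is already met when the one before it is completed fails the run):
1. the short bar is folded onto the middle bar, before the others (value of joint short_bar above 1.45 rad and value of joint each of middle_bar, long_bar below 1.2 rad), for 0.1 s.
2. the middle bar, with the short bar in it, is folded onto the long bar (value of joint each of short_bar, middle_bar above 1.45 rad and value of joint long_bar below 1.3 rad), for 0.1 s.
3. the long bar closes the pack onto the base bar (value of joint each of short_bar, middle_bar, long_bar above 1.45 rad), for 0.1 s.
4. the folded trivet lies on the chest's deck and every tin stands in the chest while the lid is propped up on its locked stay (all of step 3 and x of trivet_base in the frame of chest_deck between -0.08 and 0.08 m and y of trivet_base in the frame of chest_deck between -0.054 and 0.054 m and z of trivet_base in the frame of chest_deck below 0.03 m and angle between trivet_base's own z axis and vertical below 0.2 rad and x of tin_1_mid in the frame of chest between -0.08 and 0.08 m and y of tin_1_mid in the frame of chest between -0.146 and 0.146 m and z of each of tin_1_mid, tin_2_mid, tin_3_mid in the frame of chest below 0.065 m and angle between each of tin_1_mid, tin_2_mid, tin_3_mid's own z axis and vertical below 0.15 rad and x of tin_2_mid in the frame of chest between -0.08 and 0.08 m and y of tin_2_mid in the frame of chest between -0.146 and 0.146 m and x of tin_3_mid in the frame of chest between -0.08 and 0.08 m and y of tin_3_mid in the frame of chest between -0.146 and 0.146 m and value of joint stay_knee above 2.73 rad and value of joint chest_lid above 1.4 rad), for 0.3 s.
At the end, for the whole second after the job is handed in: Lid shut (within 2 degrees). Inside the chest: the trivet on the raised deck, on its feet (within 11 degrees), all three bars folded to within 7 degrees of their stops, and every tin that was out, standing upright (within 8 degrees). Everything at rest (all of step 3 and x of trivet_base in the frame of chest_deck between -0.08 and 0.08 m and y of trivet_base in the frame of chest_deck between -0.054 and 0.054 m and z of trivet_base in the frame of chest_deck below 0.03 m and angle between trivet_base's own z axis and vertical below 0.2 rad and x of tin_1_mid in the frame of chest between -0.08 and 0.08 m and y of tin_1_mid in the frame of chest between -0.146 and 0.146 m and z of each of tin_1_mid, tin_2_mid, tin_3_mid in the frame of chest below 0.065 m and angle between each of tin_1_mid, tin_2_mid, tin_3_mid's own z axis and vertical below 0.15 rad and x of tin_2_mid in the frame of chest between -0.08 and 0.08 m and y of tin_2_mid in the frame of chest between -0.146 and 0.146 m and x of tin_3_mid in the frame of chest between -0.08 and 0.08 m and y of tin_3_mid in the frame of chest between -0.146 and 0.146 m and value of joint chest_lid below 0.035 rad and velocity of joint chest_lid below 0.05 rad/s and linear speed of trivet below 0.02 m/s); the robot touches nothing.
It fails at once if the lid is dropped (falls faster than 2.5 rad/s) (velocity of joint chest_lid below -2.5 rad/s).
It fails at once if a bystander (sugar bowl or one of the two mugs) is shifted more than 3 cm (distance of any of sugar_bowl, mug_near, mug_far from where it was at the start of the episode above 0.03 m).
Of tin_1, tin_2, tin_3 only 1 to 3 are there at a start; the rules pass over those that are not, and their reading is None.
At some moment in a run one of tin_1, tin_2, tin_3 may be knocked a few centimetres aside while the robot is not near it.
It also fails if it takes over 210 s, if anything falls off the work surface, if the arm or the gripper's body presses on something with over 40 N, if the wrist force passes 120 N, or if a joint passes its speed limit or range.

### The arm

A 7-joint arm with a two-finger parallel gripper is mounted at the origin on a cart in front of the work surface, level with it; the furniture and walls round the work are solid. World frame = base frame: x ahead of the robot, y to its left, z up, the work surface at z = 0. Lengths are in m, angles in degrees, forces in N, time in s.
With the tool pointing down it reaches from about 0.425 to 0.875 m from the base axis. Payload 4.7 kg.
Tool frame: the origin (TCP) lies between the finger pads; the fingertips stand 19 mm ahead of it and the grasp point (between the pads) is the TCP; x points along the fingers, z is the direction in which the jaws open and shut, and the axes are right-handed (so a half turn about x gives the same grasp; the last joint's range is limited). The gripper opens to 87 mm and grips with 3 to 60 N. Pads are 19 mm wide; open, the fingers measure 117 mm over their backs; the gripper's body (75 mm by 190 mm) begins 51 mm behind the grasp point.
Start: joints at [74.376, 18.392, -4.016, 83.108, 1.295, 78.541, -3.26], TCP at [0.184, -0.623, 0.242] pointing down, gripper open.
Joint ranges: [-163.93, 163.93], [-17.29, 119.83], [-79.2, 71.16], [3.27, 140.29], [-89.18, 269.18], [5.43, 117.66], [-154.24, 154.24]. Speed limits (degrees/s): [147.25, 147.25, 180, 180, 180, 180, 180].

### API

Orientations are given as [roll, pitch, yaw] about the fixed x, y, z axes, in that order (R = Rz(yaw) Ry(pitch) Rx(roll)).
In Python, from cell import monitor, read_camera, camera_model, env, regions_of gives the robot as it stands. The module is installed in compiled form; this text tells all that it offers.
- The arm moves only by the tool step_arm, never from a script. Its argument "deltas" is a list of rows, each a list of 5 numbers: the gripper's target within -1 to 1 (fully open at 1, half-way at 0, shut at -1), then the shift along the tool's x, y, z in m, then the turn about the tool's x in degrees. A call has 1 to 12 rows; each row is the pose to reach, as a shift and turn from the pose commanded when the call began, along the tool's axes at that moment; what a row does not reach only later rows make up. A row lasts 1/8 s, in which the tool goes at most 62.5 mm and 10.7 degrees, less where a joint would pass 70% of its speed; a pose out of reach is approached as far as the arm can. A call with a gripper value outside its range is refused whole. The fingers move at their own pace and stop on an object; "newtons" is the grip in N (left out, the last holds). Time passes only in rows, so rows that repeat a pose let the fingers close. It gives the time, the measured TCP pose, the force and the opening at its end, in the units of the state.
- monitor.get_obs(): the state, without advancing time (a new reading comes with each control period).
- read_camera(name): name is "scene" or "top"; returns (picture, depth): 384x512x3 uint8, red, green, blue; 384x512 float32, m along the optical axis (not along the pixel's ray), 0 where there is no reading.
- camera_model(name): a dict with "fx", "fy", "cx", "cy" (pixels), "xyz" and "attitude" of the camera in the world. Camera axes: x right, y down, z forward; pixel columns grow to the right and rows downward; lengths in m; the calibration is good to about 2 mm. A picture is of the moment at which its call begins. camera_model takes no time and is no camera call.
- env.sign_off(): hands the job in, once; it reports no verdict.
Trained networks look in the newest picture that a camera, given by its name, has taken for a name from the list of things; names that differ only in an ending like _2 or _b are one class to them, and where a whole thing is asked for, a point or a joint stands for the part that bears it (a point fixed in the world has none). Each returns a list of dicts, best first, with "p" (0 to 1); they miss things now and then, are a little off and sometimes report something else, mostly with a low value. They report only what shows in the picture. A call takes as long as a camera call.
- regions_of(camera, thing): "pixels" (384x512 bool, what is visible of it) and "pixel" ([column, row] in pixels, amid what is visible of it).
The state is a dict: "time_s": time; "qpos": joint angles; "joint_velocities": joint speeds; "effort": joint torques, N m; "tool_pos": TCP position; "tool_rot": TCP orientation; "force": force on the tool from outside, world axes, zero at the start; "wrist_torque": the same for the moment, N m; "grip_width": finger opening in m.
Only numpy, scipy, OpenCV 4.12 (cv2) and the standard library are available. Lean on these libraries where they do the work, as an engineer would, in place of code of your own. Each camera call takes 0.05 s, during which the arm holds its last target. There are 200 camera calls.

## Working session

There is one attempt and no reset: what is moved stays moved. The work goes in short steps, Python scripts to look and compute and a tool call to move; the robot and the scene stay as the last step left them, time stands still between calls to the robot, and variables do not carry over. Pictures are saved under pics/ and viewed, about 12 in all and at most 16, crops included, and the job is handed in when it is done.

Besides the shell and the picture viewer there is one more tool, called after "Emit:" as name(argument=value, ...), one argument or row to a line, values as JSON. step_arm: Moves the arm, as the interface text tells. Its arguments: {"type":"object","properties":{"deltas":{"type":"array"},"newtons":{"type":"number"}},"required":["deltas"]}

```bash
mkdir -p pics; cat > h.py <<'E'
import numpy as np, cv2
from scipy.spatial.transform import Rotation as R
from cell import monitor, read_camera, camera_model, env, regions_of
def pts(name, d):
    m=camera_model(name); v,u=np.mgrid[0:d.shape[0],0:d.shape[1]]
    P=np.stack([(u-m['cx'])/m['fx']*d,(v-m['cy'])/m['fy']*d,d],-1)
    a=np.array(m['attitude'])
    Rm=a if a.shape==(3,3) else R.from_euler('xyz',a,degrees=True).as_matrix()
    return P@Rm.T+np.array(m['xyz'])
def state():
    o=monitor.get_obs(); print('t',o['time_s'],'pos',np.round(o['tool_pos'],4),'rot',np.round(o['tool_rot'],1),'F',np.round(o['force'],1),'w',round(float(o['grip_width']),4)); return o
def save(img,fn,scale=1.5):
    cv2.imwrite('pics/'+fn,cv2.cvtColor(cv2.resize(img,None,fx=scale,fy=scale),cv2.COLOR_RGB2BGR))
E
python3 - <<'E'
from h import *
o=state(); print(np.round(o['qpos'],1))
for n in('top','scene'):
    print(camera_model(n)); p,d=read_camera(n); save(p,n+'0.png'); np.savez(n+'0.npz',p=p,d=d,P=pts(n,d))
    for t in ['chest','lid_handle','stay_knob','trivet_base','long_bar','middle_bar','short_bar','tin_1_mid','sugar_bowl','mug_near']:
        for r in regions_of(n,t)[:4]:
            m=r['pixels']&(d>0); print(n,t,round(r['p'],2),r['pixel'],np.round(np.median(pts(n,d)[m],0),3),m.sum())
E
```

```text
t 0.0 pos [ 0.1837 -0.623   0.2405] rot [-176.1   89.9  110.4] F [-0.2  0.1 -0.4] w 0.0875
[74.4 18.4 -4.  83.2  1.3 78.5 -3.3]
{'fx': 371.8859806470718, 'fy': 371.8859806470718, 'cx': 254.6065047031783, 'cy': 193.51700803259163, 'xyz': array([ 0.37282095, -0.15969046,  1.17998875]), 'attitude': array([-169.75053147,   -1.13746139,  -90.11471356])}
top chest 0.56 [119.0, 205.7] [0.537 0.22  0.111] 8699
top lid_handle 0.81 [109.4, 204.2] [0.538 0.232 0.111] 7790
top stay_knob 0.58 [177.7, 234.7] [0.455 0.057 0.025] 140
top trivet_base 0.56 [238.1, 218.8] [ 0.463 -0.15   0.029] 675
top long_bar 0.59 [232.4, 255.9] [ 0.402 -0.117  0.029] 467
top middle_bar 0.72 [249.9, 260.8] [ 0.381 -0.169  0.029] 246
top short_bar 0.61 [259.2, 251.9] [ 0.396 -0.193  0.029] 107
top short_bar 0.17 [116.2, 205.0] [0.537 0.222 0.111] 8588
top tin_1_mid 0.7 [114.1, 201.6] [0.54  0.231 0.111] 7746
top tin_1_mid 0.56 [309.7, 241.4] [ 0.427 -0.343  0.079] 328
top sugar_bowl 0.66 [169.8, 131.4] [0.778 0.082 0.032] 477
top mug_near 0.85 [390.3, 253.4] [ 0.4   -0.573  0.083] 626
{'fx': 441.25370664751335, 'fy': 
[... 227 characters left out ...]
503 0.148 0.101] 3077
scene chest 0.21 [173.1, 172.2] [0.535 0.213 0.114] 1507
scene lid_handle 0.6 [176.3, 168.0] [0.533 0.213 0.114] 1542
scene trivet_base 0.75 [202.3, 229.6] [ 0.392 -0.13   0.023] 305
scene trivet_base 0.7 [185.8, 202.2] [0.467 0.064 0.036] 77
scene trivet_base 0.4 [174.1, 167.1] [0.534 0.209 0.114] 1410
scene middle_bar 0.74 [199.8, 233.7] [ 0.382 -0.179  0.021] 242
scene short_bar 0.2 [204.9, 230.3] [ 0.391 -0.136  0.023] 310
scene tin_1_mid 0.59 [246.1, 245.1] [ 0.415 -0.364  0.043] 291
scene sugar_bowl 0.73 [198.4, 230.9] [ 0.391 -0.129  0.023] 295
scene sugar_bowl 0.64 [229.8, 174.8] [0.758 0.105 0.046] 20
scene mug_near 0.7 [295.8, 270.6] [ 0.383 -0.601  0.059] 790
```

View pics/top0.png

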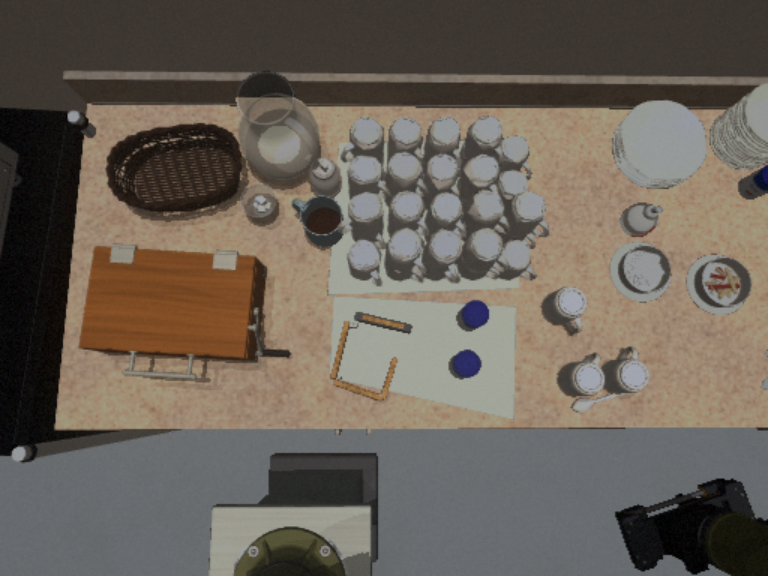

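View pics/scene0.png

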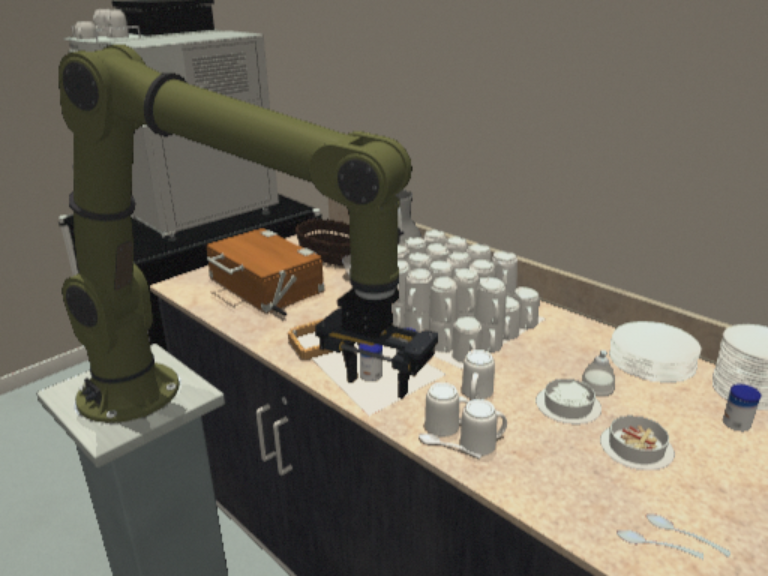

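The top view shows the chest at left (shut, centre about px 175,300, knob at 275,353), the trivet chain at (340-410, 316-398) with its opening up and to the right, and two blue tins at (474,314) and (466,363). Another blue lid stands far right at (757,180). The mugs are behind. Next I'll measure these precisely.

```bash
cat > fit.py <<'E'
from h import *
from scipy.optimize import minimize
from scipy.ndimage import distance_transform_edt
def T(x,y,a):
    c,s=np.cos(a),np.sin(a); return np.array([[c,-s,x],[s,c,y],[0,0,1]])
# a joint angle 0: bar +y axis ; returns transforms
def chain(p):
    B=T(p[0],p[1],p[2]); 
    # long bar at q=0 square to base: its +y along base +x -> rotated -90 ; folded (+90) -> along base +y
    L=B@T(.021,-.055,-np.pi/2+p[3])
    M=L@T(.006,.110,-np.pi/2*0+0)@T(0,0,S0+p[4])
    Sx=M@T(.006,.092,S0+p[5])
    return B,L,M,Sx
S0=np.pi/2
RECT=[(-.009,.009,-.061,.061),(.012,.024,-.006,.116),(.006,.018,-.006,.098),(0,.012,-.006,.081)]
def polys(p):
    out=[]
    for t,(a,b,c,d) in zip(chain(p),RECT):
        out.append((t@np.array([[a,c,1],[b,c,1],[b,d,1],[a,d,1]]).T).T[:,:2])
    return out
def fitchain(X,p0,res=.001):
    x0=X.min(0)-.08; n=((X.max(0)-x0+.08)/res).astype(int)
    m=np.zeros(n[::-1],np.uint8); ij=((X-x0)/res).astype(int); m[ij[:,1],ij[:,0]]=1
    dm=distance_transform_edt(1-m)*res
    def sd(p):
        D=[]
        for t,(a,b,c,d) in zip(chain(p),RECT):
            q=(np.c_[X,np.ones(len(X))]@np.linalg.inv(t).T)[:,:2]
            w=np.abs(q-[(a+b)/2,(c+d)/2])-[(b-a)/2,(d-c)/2]
            D.append(np.linalg.norm(np.maximum(w,0),axis=1))
        return np.min(D,0)
    def cost(p):
        e=np.minimum(sd(p),.02); s=[]
        for t,(a,b,c,d) in zip(chain(p),RECT):
            g=np.stack(np.meshgrid(np.linspace(a+.001,b-.001,4),np.linspace(c,d,25)),-1).reshape(-1,2)
            w=(np.c_[g,np.ones(len(g))]@t.T)[:,:2]; k=np.clip(((w-x0)/res).astype(int),0,np.array(n)-1)
            s.append(np.minimum(dm[k[:,1],k[:,0]],.02))
        return 1e4*((e**2).mean()+(np.concatenate(s)**2).mean())
    best=None
    for k in range(3):
        r=minimize(cost,p0,method='Nelder-Mead',options=dict(maxiter=4000,maxfev=6000,xatol=1e-5,fatol=1e-6,initial_simplex=np.array([p0]+[np.array(p0)+np.eye(6)[i]*[.01,.01,.1,.1,.1,.1][i] for i in range(6)])))
        p0=r.x
    return r.x,r.fun
E
python3 - <<'E'
from fit import *
z=np.load('top0.npz'); P=z['P'];p=z['p']
print('mat height',np.round(P[245:250,290:300,2].mean(),4), P[150,120])
m=np.zeros(P.shape[:2],bool); m[205:272,216:282]=1
m&=(P[...,2]>.02)&(P[...,2]<.045)
X=P[m][:,:2]; print(len(X),P[m][:,2].mean())
# initial : base -y -> world +y ; yaw ~180
for yaw in (np.pi,):
    r=fitchain(X,[.46,-.155,yaw-.15,0.1,0.,0.]); print(np.round(r[0],3),r[1])
    for q in polys(r[0]): print(np.round(q,3).tolist())
b=(p[...,2]>80)&(p[...,0]<60)&(p[...,1]<70)&(p[...,2]>p[...,0]+50)
n,l,s,c=cv2.connectedComponentsWithStats(b.astype(np.uint8))
for i in range(1,n):
    if s[i,4]>30:
        q=P[l==i]; q=q[q[:,2]>.07]
        print('blue',c[i],s[i,4],len(q), len(q) and (np.round(q.mean(0),4), np.round((q.min(0)+q.max(0))/2,4)))
w=(P[...,2]>.095)&(P[...,2]<.125)&(P[...,1]>.02)&(P[...,1]<.42)&(P[...,0]>.41)&(P[...,0]<.65)&(p[...,0].astype(int)>p[...,2]+40)
print('lid',cv2.minAreaRect(P[w][:,:2].astype(np.float32)),np.median(P[w][:,2]))
h=(P[...,0]<.45)&(P[...,0]>.36)&(P[...,1]>.05)&(P[...,1]<.42)&(P[...,2]>.08)&(P[...,2]<.13)&(p.max(-1).astype(int)-p.min(-1)<40)
q=P[h];print('handle',len(q),cv2.minAreaRect(q[:,:2].astype(np.float32)),q[:,2].mean(),q.mean(0))
k=(P[...,1]<.10)&(P[...,1]>-.0)&(P[...,0]<.6)&(P[...,0]>.4)&(P[...,2]>.012)&(p.max(-1)<60)
q=P[k];print('knob',len(q),q.min(0),q.max(0),cv2.minAreaRect(q[:,:2].astype(np.float32)))
E
```

```text
mat height 0.0004 [0.72962192 0.25590333 0.00160312]
664 0.02906623523706788
[ 0.514 -0.187  2.909 -0.03  -0.051  0.02 ] 0.03907253118334491
[[0.537, -0.129], [0.519, -0.125], [0.491, -0.244], [0.509, -0.248]]
[[0.515, -0.118], [0.518, -0.107], [0.4, -0.075], [0.397, -0.087]]
[[0.398, -0.086], [0.386, -0.083], [0.354, -0.182], [0.366, -0.185]]
[[0.362, -0.178], [0.358, -0.189], [0.442, -0.215], [0.445, -0.203]]
blue [317.43169399 208.57377049] 183 183 (array([ 0.5263, -0.3701,  0.0797]), array([ 0.5264, -0.3682,  0.0805]))
blue [311.23668639 241.99408284] 169 169 (array([ 0.4269, -0.3485,  0.08  ]), array([ 0.4284, -0.3485,  0.0798]))
lid ((0.5454506278038025, 0.23103824257850647), (0.31912463903427124, 0.20017796754837036), 86.50167083740234) 0.11101385759849847
handle 298 ((0.4233867824077606, 0.19235676527023315), (0.05130534991621971, 0.22880448400974274), 0.3106876611709595) 0.10710312399281374 [0.41754409 0.22744552 0.10710312]
knob 350 [0.435692   0.01019553 0.01296495] [0.59987379 0.09985933 0.10674445] ((0.5109158158302307, 0.04243305325508118), (0.08674966543912888, 0.16564415395259857), 79.74532318115234)
```

```bash
cat > go.py <<'E'
from h import *
import sys
# usage: go.py x y z jaw  [x y z jaw ...]; jaw = world azimuth of tool z (mod 180, nearest turn; add 'f' ignored)
def rows(targets):
    o=monitor.get_obs(); Rt=R.from_euler('xyz',o['tool_rot'],degrees=True).as_matrix(); p=np.array(o['tool_pos'])
    zc=np.degrees(np.arctan2(Rt[1,2],Rt[0,2]))
    print('now',np.round(p,4),'jaw',round(zc,1),'axes x',np.round(Rt[:,0],2),'j',np.round(o['qpos'],0),'t',round(o['time_s'],1),'F',np.round(o['force'],1),'w',round(float(o['grip_width']),3))
    for x,y,z,j in targets:
        d=Rt.T@(np.array([x,y,z])-p)
        t=(j-zc+90)%180-90     # ccw from above ; tool x down => turn about tool x = -t
        print([*np.round(d,4).tolist(),round(-t,1)],'rows',int(np.ceil(max(np.linalg.norm(d)/.0625,abs(t)/10.7))),'alt turn',round(-t+(180 if t>0 else -180),1))
if __name__=='__main__':
    a=list(map(float,sys.argv[1:])); rows([a[i:i+4] for i in range(0,len(a),4)])
E
python3 - <<'E'
from h import *
z=np.load('top0.npz'); P=z['P']; p=z['p']
for y in np.arange(-.5,.0,.05):
    m=(P[...,1]>y)&(P[...,1]<y+.05)&(P[...,2]>.06)&(P[...,2]<.5)&(P[...,0]>.55)
    print(round(y,2),np.round(np.percentile(P[m][:,0],1),3) if m.any() else None, np.round(P[m][:,2].max(),3) if m.any() else None)
c=np.array([.5455,.231]);a=np.radians(-3.5);A=np.array([[np.cos(a),-np.sin(a)],[np.sin(a),np.cos(a)]])
q=(P[...,:2]-c)@A  # chest coords
h=(q[...,0]<-.118)&(q[...,0]>-.17)&(abs(q[...,1])<.09)&(P[...,2]>.095)&(P[...,2]<.13)
print('rod',h.sum(),np.round(np.median(q[h],0),4),np.round(q[h].min(0),4),np.round(q[h].max(0),4),P[h][:,2].mean())
k=(q[...,1]<-.175)&(q[...,1]>-.25)&(abs(q[...,0])<.14)&(P[...,2]>.012)
print('knob',k.sum(),np.round(np.median(q[k],0),4),np.round(q[k].min(0),4),np.round(q[k].max(0),4),P[k][:,2].max())
E
python3 go.py .5 -.35 .30 20
```

```text
-0.5 0.616 0.328
-0.45 0.613 0.327
-0.4 0.613 0.329
-0.35 0.595 0.328
-0.3 0.608 0.326
-0.25 0.611 0.325
-0.2 0.616 0.324
-0.15 0.616 0.324
-0.1 0.683 0.322
-0.05 0.693 0.321
rod 209 [-0.1391 -0.0026] [-0.1451 -0.0681] [-0.1191  0.0674] 0.10884067617895336
knob 77 [-0.0819 -0.2015] [-0.0884 -0.2265] [-0.0744 -0.1763] 0.030137018297327955
now [ 0.1838 -0.6235  0.2416] jaw -73.6 axes x [-0. -0. -1.] j [74. 18. -4. 83.  1. 79. -3.] t 1.1 F [ 0.7 -1.4  0.6] w 0.087
[-0.0585, 0.3806, -0.1729, np.float64(86.4)] rows 9 alt turn -93.6
```

```bash
python3 go.py .45 -.38 .30 -50  .56 0 .32 -20  .4065 .2395 .2 -3.5
```

```text
now [ 0.1838 -0.6235  0.2416] jaw -73.6 axes x [-0. -0. -1.] j [74. 18. -4. 83.  1. 79. -3.] t 1.1 F [ 0.7 -1.4  0.6] w 0.087
[-0.0584, 0.3242, -0.1583, np.float64(-23.6)] rows 6 alt turn 156.4
[-0.0785, 0.5372, -0.4916, np.float64(-53.6)] rows 12 alt turn 126.4
[0.0415, 0.4577, -0.7648, np.float64(-70.1)] rows 15 alt turn 109.9
```

Emit:
step_arm(
  deltas=[
    [-0.3,-0.058,0.324,-0.158,-24],
    [-0.3,-0.058,0.324,-0.158,-24],
    [-0.3,-0.058,0.324,-0.158,-24],
    [-0.3,-0.058,0.324,-0.158,-24],
    [-0.3,-0.058,0.324,-0.158,-24],
    [-0.3,-0.058,0.324,-0.158,-24],
    [-0.3,-0.078,0.537,-0.492,-54],
    [-0.3,-0.078,0.537,-0.492,-54],
    [-0.3,-0.078,0.537,-0.492,-54],
    [-0.3,-0.078,0.537,-0.492,-54],
    [-0.3,-0.078,0.537,-0.492,-54],
    [-0.3,-0.078,0.537,-0.492,-54],
  ],
  newtons=15,
)

```text
time_s: 2.6
tool_pos: [0.554, -0.0186, 0.3189]
tool_rot: [-19.3, 89.9, -38.9]
force: [1.1, 0.5, 0.1]
grip_width: 0.0303
```

```bash
python3 go.py .4065 .2395 .2 -3.5  .4065 .2395 .108 -3.5
```

```text
now [ 0.554  -0.0186  0.3189] jaw -19.6 axes x [ 0. -0. -1.] j [ 34.   8. -38.  89.   5.  85. -24.] t 2.6 F [1.1 0.5 0.1] w 0.03
[0.1186, 0.1938, -0.2257, np.float64(-16.1)] rows 6 alt turn 163.9
[0.2106, 0.1938, -0.2258, np.float64(-16.1)] rows 6 alt turn 163.9
```

Emit:
step_arm(
  deltas=[
    [-0.3,0.118,0.194,-0.226,-16],
    [-0.3,0.118,0.194,-0.226,-16],
    [-0.3,0.118,0.194,-0.226,-16],
    [-0.3,0.118,0.194,-0.226,-16],
    [-0.3,0.118,0.194,-0.226,-16],
    [-0.3,0.118,0.194,-0.226,-16],
    [-0.3,0.118,0.194,-0.226,-16],
  ],
)

```text
time_s: 3.48
tool_pos: [0.4058, 0.238, 0.2006]
tool_rot: [-47.7, 89.9, -51.2]
force: [0.1, -0.2, 0.3]
grip_width: 0.0309
```

```bash
python3 go.py .4065 .2395 .2 -3.5  .4065 .2395 .108 -3.5
```

```text
now [0.4058 0.238  0.2006] jaw -3.5 axes x [ 0. -0. -1.] j [ 21.  -1. -54. 109.  -0.  71. -36.] t 3.5 F [ 0.1 -0.2  0.3] w 0.031
[0.0006, 0.0015, 0.0006, np.float64(0.0)] rows 1 alt turn -180.0
[0.0926, 0.0016, 0.0005, np.float64(0.0)] rows 2 alt turn -180.0
```

Emit:
step_arm(
  deltas=[
    [-0.3,0.05,0,0,0],
    [-0.3,0.09,0,0,0],
    [-0.3,0.09,0,0,0],
    [-1,0.09,0,0,0],
    [-1,0.09,0,0,0],
    [-1,0.09,0,0,0],
  ],
  newtons=15,
)

```text
time_s: 4.22
tool_pos: [0.4083, 0.2382, 0.1121]
tool_rot: [10.9, 89.7, 7.3]
force: [-0.1, 0.4, -0.7]
grip_width: 0.0089
```

```bash
python3 - <<'E'
from h import *
import numpy as np
o=state(); print(np.round(o['qpos'],0))
# arc: chest dir x=(cos-3.5,sin-3.5); jaw z axis az -3.5 => tool z = +chest x ; tool x = down
for q in np.arange(.15,1.53,.15): print(round(q,2), 'x',round(-.239*np.sin(q),3),'z',round(.239*(1-np.cos(q)),3))
E
```

```text
t 4.225 pos [0.4083 0.2382 0.1121] rot [10.9 89.7  7.3] F [-0.1  0.4 -0.7] w 0.0089
[ 19.   7. -55. 115.   7.  60. -43.]
0.15 x -0.036 z 0.003
0.3 x -0.071 z 0.011
0.45 x -0.104 z 0.024
0.6 x -0.135 z 0.042
0.75 x -0.163 z 0.064
0.9 x -0.187 z 0.09
1.05 x -0.207 z 0.12
1.2 x -0.223 z 0.152
1.35 x -0.233 z 0.187
1.5 x -0.238 z 0.222
```

Emit:
step_arm(
  deltas=[
    [-1,-0.018,0,0.001,0],
    [-1,-0.036,0,0.003,0],
    [-1,-0.053,0,0.006,0],
    [-1,-0.071,0,0.011,0],
    [-1,-0.088,0,0.017,0],
    [-1,-0.104,0,0.024,0],
    [-1,-0.12,0,0.032,0],
    [-1,-0.135,0,0.042,0],
    [-1,-0.149,0,0.053,0],
    [-1,-0.163,0,0.064,0],
    [-1,-0.175,0,0.077,0],
    [-1,-0.187,0,0.09,0],
  ],
)

```text
time_s: 5.72
tool_pos: [0.4933, 0.2327, 0.298]
tool_rot: [-160.2, 89.7, -163.7]
force: [-4.9, -0.5, 0.8]
grip_width: 0.0092
```

Emit:
step_arm(
  deltas=[
    [-1,-0.011,0,0.015,0],
    [-1,-0.02,0,0.03,0],
    [-1,-0.029,0,0.046,0],
    [-1,-0.036,0,0.062,0],
    [-1,-0.042,0,0.08,0],
    [-1,-0.046,0,0.097,0],
    [-1,-0.049,0,0.114,0],
    [-1,-0.051,0,0.13,0],
    [-1,-0.051,0,0.13,0],
  ],
)

```text
time_s: 6.85
tool_pos: [0.627, 0.2244, 0.3513]
tool_rot: [27.9, 89.7, 24.3]
force: [0.3, -0.4, 6.7]
grip_width: 0.0093
```

```bash
python3 - <<'E'
from h import *
o=state(); print(np.round(o['qpos'],0))
p,d=read_camera('scene'); save(p[80:260,90:330],'s1.png',3)
E
```

```text
t 6.85 pos [0.627  0.2244 0.3513] rot [27.9 89.7 24.3] F [ 0.3 -0.4  6.7] w 0.0093
[ 11.  26. -50.  69.  19.  93. -38.]
```

View pics/s1.png

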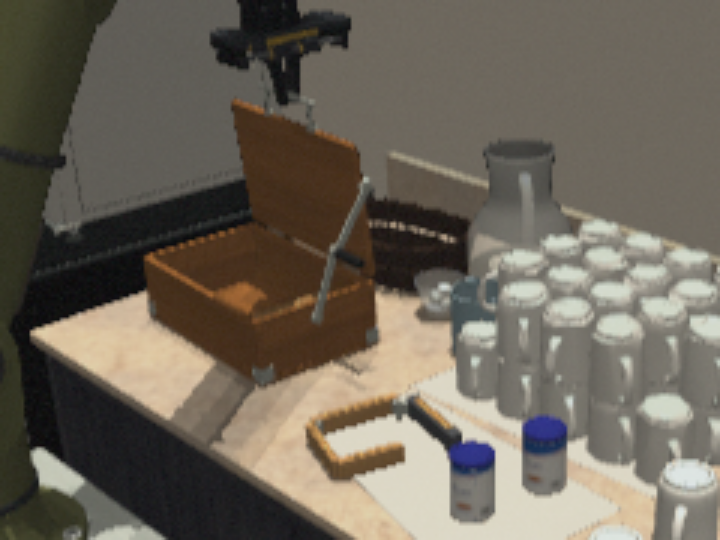

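Emit:
step_arm(
  deltas=[
    [-0.4,0,0,0,0],
    [-0.4,0,0,0,0],
    [-0.4,-0.06,0,0,0],
    [-0.4,-0.06,0,-0.05,0],
    [-0.4,-0.06,0,-0.1,0],
    [-1,-0.06,0,-0.16,0],
    [-1,-0.06,0,-0.16,0],
  ],
)

```text
time_s: 7.78
tool_pos: [0.4607, 0.2367, 0.4094]
tool_rot: [-57.4, 89.7, -60.7]
force: [0.6, 0.9, 0.3]
grip_width: 0.0135
```

```bash
cat > ch.py <<'E'
from h import *
C=np.array([.5455,.231]);_a=np.radians(-3.5);A=np.array([[np.cos(_a),-np.sin(_a)],[np.sin(_a),np.cos(_a)]])
def w2c(P): return np.concatenate([(P[...,:2]-C)@A,P[...,2:]],-1)
def c2w(x,y): return np.round(A@np.array([x,y])+C,4)
E
python3 - <<'E'
from ch import *
for n in('top','scene'):
    p,d=read_camera(n); P=pts(n,d); q=w2c(P); np.savez(n+'1.npz',p=p,d=d,P=P)
    k=(q[...,1]<-.195)&(q[...,1]>-.235)&(abs(q[...,0])<.14)&(P[...,2]>.1)&(P[...,2]<.25)&(p.max(-1)<90)
    if k.any(): print(n,k.sum(),np.round(np.median(q[k],0),4),np.round(q[k].min(0),4),np.round(q[k].max(0),4))
    lid=(abs(q[...,1])<.15)&(q[...,2]>.2)&(q[...,2]<.30)&(q[...,0]>.03)&(q[...,0]<.13)
    Q=q[lid]
    if len(Q)>50: f=np.polyfit(Q[:,2],Q[:,0],1); print('lid',len(Q),f,'x at .2',np.polyval(f,.2),'angle',np.pi/2+np.arctan(f[0]))
for a in [(-.02,-.217),(.048,-.217),(.065,-.217)]: print(c2w(*a))
E
python3 go.py .48 .10 .35 -3.5  .513 .0155 .30 -3.5  .513 .0155 .155 -3.5
```

```text
top 60 [ 0.0295 -0.2114  0.1723] [ 0.0239 -0.2267  0.1637] [ 0.0373 -0.1952  0.1763]
lid 712 [-0.0863152   0.10273707] x at .2 0.0854740304129204 angle 1.4846945354314693
scene 22 [ 0.0318 -0.2165  0.1728] [ 0.0265 -0.2324  0.1626] [ 0.0417 -0.1953  0.1791]
lid 765 [-0.08582253  0.10758236] x at .2 0.09041785801533433 angle 1.4851835809709573
[0.5123 0.0156]
[0.5802 0.0115]
[0.5971 0.0104]
now [0.4654 0.234  0.4088] jaw -3.6 axes x [ 0. -0. -1.] j [ 22.   4. -55.  83.   4.  95. -36.] t 7.9 F [ 0.3 -0.8 -0.6] w 0.006
[0.0592, -0.1327, 0.0229, np.float64(-0.1)] rows 3 alt turn 179.9
[0.1094, -0.2149, 0.061, np.float64(-0.1)] rows 4 alt turn 179.9
[0.2544, -0.2146, 0.0607, np.float64(-0.1)] rows 6 alt turn 179.9
```

Emit:
step_arm(
  deltas=[
    [-1,0.06,-0.133,0.023,0],
    [-1,0.06,-0.133,0.023,0],
    [-1,0.06,-0.133,0.023,0],
    [-1,0.11,-0.215,0.05,0],
    [-1,0.11,-0.215,0.05,0],
    [-1,0.17,-0.215,0.05,0],
    [-1,0.245,-0.215,0.05,0],
    [-1,0.245,-0.215,0.05,0],
    [-1,0.245,-0.215,0.06,0],
  ],
)

```text
time_s: 9.0
tool_pos: [0.513, 0.0159, 0.1637]
tool_rot: [146.6, 89.9, 143.0]
force: [1.0, -0.2, 0.1]
grip_width: 0.0004
```

Emit:
step_arm(
  deltas=[
    [-1,0,0,0.01,0],
    [-1,0,0,0.02,0],
    [-1,0,0,0.03,0],
    [-1,0,0,0.037,0],
    [-1,0,0,0.043,0],
    [-1,0,0,0.048,0],
    [-1,0,0,0.05,0],
  ],
)

```text
time_s: 9.88
tool_pos: [0.5624, 0.0129, 0.1635]
tool_rot: [-3.7, 90.0, -7.2]
force: [-0.9, -0.5, -1.0]
grip_width: 0.0004
```

```bash
cat > knob.py <<'E'
from ch import *
state()
for n in('top','scene'):
    p,d=read_camera(n); P=pts(n,d); q=w2c(P)
    k=(q[...,1]<-.18)&(q[...,1]>-.235)&(abs(q[...,0])<.14)&(P[...,2]>.1)&(P[...,2]<.20)&(p.max(-1)<90)
    if k.any(): print(n,k.sum(),np.round(np.median(q[k],0),4),np.round(q[k].min(0),4),np.round(q[k].max(0),4))
    lid=(abs(q[...,1])<.15)&(q[...,2]>.2)&(q[...,2]<.30)&(q[...,0]>.03)&(q[...,0]<.13)
    Q=q[lid]
    if len(Q)>50: f=np.polyfit(Q[:,2],Q[:,0],1); print('lid',len(Q),'angle',np.pi/2+np.arctan(f[0]))
E
python3 knob.py
```

```text
t 9.875 pos [0.5624 0.0129 0.1635] rot [-3.7 90.  -7.2] F [-0.9 -0.5 -1. ] w 0.0004
lid 566 angle 1.4987133631943865
scene 104 [ 0.0289 -0.2242  0.1732] [ 0.0142 -0.2342  0.1467] [ 0.055  -0.2022  0.1991]
lid 462 angle 1.4966362828915398
```

Emit:
step_arm(
  deltas=[
    [-1,0,0,0.004,0],
    [-1,0,0,0.008,0],
    [-1,0,0,0.01,0],
    [-1,0,0,0.01,0],
  ],
)

```text
time_s: 10.48
tool_pos: [0.5675, 0.0126, 0.1631]
tool_rot: [-169.9, 89.4, -173.4]
force: [-14.2, -0.8, 10.4]
grip_width: 0.0001
```

Emit:
step_arm(
  deltas=[
    [-1,0,0,-0.04,0],
    [-1,0,0,-0.04,0],
    [-1,-0.12,0,-0.04,0],
    [-1,-0.12,0,-0.04,0],
    [-1,-0.12,0,-0.1,0],
    [-1,-0.12,0,-0.1,0],
  ],
)

```text
time_s: 11.22
tool_pos: [0.4701, 0.0189, 0.2845]
tool_rot: [-69.3, 89.7, -72.9]
force: [0.5, -0.7, -0.3]
grip_width: 0.0004
```

```bash
python3 knob.py
```

```text
t 11.225 pos [0.4701 0.0189 0.2845] rot [-69.3  89.7 -72.9] F [ 0.5 -0.7 -0.3] w 0.0004
top 15 [ 0.0453 -0.2234  0.1628] [ 0.0409 -0.2266  0.1581] [ 0.0524 -0.2158  0.1656]
lid 762 angle 1.4967779099541114
scene 30 [ 0.0477 -0.2121  0.1635] [ 0.0409 -0.2323  0.1568] [ 0.0558 -0.1803  0.1714]
lid 319 angle 1.4936800610515095
```

```bash
cat > triv.py <<'E'
from fit import *
def look(p0,box=None,n='top',save_as=None):
    p,d=read_camera(n); P=pts(n,d)
    if save_as: save(p[170:300,190:350],save_as,4)
    m=(P[...,2]>.02)&(P[...,2]<.045)&(P[...,0]>.30)&(P[...,0]<.57)&(P[...,1]>-.30)&(P[...,1]<-.03)
    nb,l,s,c=cv2.connectedComponentsWithStats(cv2.dilate(m.astype(np.uint8),np.ones((3,3))))
    for i in range(1,nb):
        if (m&(l==i)).sum()<40: m&=(l!=i)
    X=P[m][:,:2]; r=fitchain(X,p0); print('fit',len(X),np.round(r[0],4).tolist(),'cost',round(r[1],4)); return r[0]
E
python3 - <<'E'
from triv import *
p=look([.514,-.187,2.909,-.03,-.05,.02])
for q in np.linspace(p[5],np.pi/2,9):
    pp=p.copy(); pp[5]=q; S=chain(pp)[3]
    for d in(.045,.065):
        f=S@np.array([.012+.013,d,1]); print(round(q,2),d,np.round(f[:2],3),'r',round(np.hypot(*f[:2]),3),'short dir',round(np.degrees(np.arctan2(S[1,1],S[0,1])),0),end=' | ')
    print()
E
```

```text
fit 668 [0.5145, -0.187, 2.9087, -0.0355, -0.0572, 0.0209] cost 0.0383
0.02 0.045 [ 0.403 -0.216] r 0.457 short dir -17.0 | 0.02 0.065 [ 0.422 -0.222] r 0.477 short dir -17.0 | 
0.21 0.045 [ 0.409 -0.209] r 0.459 short dir -6.0 | 0.21 0.065 [ 0.429 -0.211] r 0.478 short dir -6.0 | 
0.41 0.045 [ 0.414 -0.2  ] r 0.46 short dir 5.0 | 0.41 0.065 [ 0.434 -0.198] r 0.477 short dir 5.0 | 
0.6 0.045 [ 0.417 -0.191] r 0.459 short dir 16.0 | 0.6 0.065 [ 0.436 -0.185] r 0.474 short dir 16.0 | 
0.8 0.045 [ 0.419 -0.181] r 0.456 short dir 27.0 | 0.8 0.065 [ 0.436 -0.172] r 0.469 short dir 27.0 | 
0.99 0.045 [ 0.418 -0.171] r 0.452 short dir 38.0 | 0.99 0.065 [ 0.434 -0.159] r 0.462 short dir 38.0 | 
1.18 0.045 [ 0.415 -0.161] r 0.446 short dir 49.0 | 1.18 0.065 [ 0.429 -0.146] r 0.453 short dir 49.0 | 
1.38 0.045 [ 0.411 -0.152] r 0.438 short dir 60.0 | 1.38 0.065 [ 0.421 -0.135] r 0.442 short dir 60.0 | 
1.57 0.045 [ 0.405 -0.144] r 0.43 short dir 71.0 | 1.57 0.065 [ 0.412 -0.125] r 0.43 short dir 71.0 |
```

```bash
python3 go.py .47 -.24 .15 -20  .425 -.248 .026 -20
```

```text
now [0.4732 0.0181 0.2839] jaw -3.6 axes x [ 0. -0. -1.] j [ 40.  -4. -43. 102.  -3.  81.  -6.] t 11.4 F [ 0.8 -0.2 -0. ] w 0.001
[0.134, -0.2577, 0.0127, np.float64(16.4)] rows 5 alt turn -163.6
[0.258, -0.2685, -0.0319, np.float64(16.4)] rows 6 alt turn -163.6
```

Emit:
step_arm(
  deltas=[
    [-1,0.05,-0.258,0.013,16.4],
    [-1,0.05,-0.258,0.013,16.4],
    [-1,0.134,-0.258,0.013,16.4],
    [-1,0.134,-0.258,0.013,16.4],
    [-1,0.134,-0.268,-0.032,16.4],
    [-1,0.134,-0.268,-0.032,16.4],
    [-1,0.2,-0.268,-0.032,16.4],
    [-1,0.258,-0.268,-0.032,16.4],
    [-1,0.258,-0.268,-0.032,16.4],
    [-1,0.258,-0.268,-0.032,16.4],
  ],
)

```text
time_s: 12.62
tool_pos: [0.425, -0.2464, 0.0249]
tool_rot: [102.1, 89.9, 82.2]
force: [0.8, -1.0, 0.6]
grip_width: 0.001
```

```bash
python3 go.py .425 -.225 .026 -20  .429 -.211 .026 -20 .434 -.198 .026 -20 .436 -.185 .026 -20  .436 -.172 .026 -20 .434 -.159 .026 -20 .429 -.146 .026 -20 .421 -.135 .026 -20 .412 -.125 .026 -20 .405 -.122 .026 -20
```

```text
now [ 0.425  -0.2464  0.0249] jaw -19.9 axes x [ 0.  0. -1.] j [ 53.  14. -28. 117.   9.  50.   0.] t 12.6 F [ 0.8 -1.   0.6] w 0.001
[-0.001, 0.0202, -0.0073, np.float64(0.1)] rows 1 alt turn -179.9
[-0.001, 0.0347, -0.0083, np.float64(0.1)] rows 1 alt turn -179.9
[-0.001, 0.0486, -0.008, np.float64(0.1)] rows 1 alt turn -179.9
[-0.001, 0.0615, -0.0106, np.float64(0.1)] rows 1 alt turn -179.9
[-0.001, 0.0737, -0.015, np.float64(0.1)] rows 2 alt turn -179.9
[-0.0009, 0.0853, -0.0213, np.float64(0.1)] rows 2 alt turn -179.9
[-0.0009, 0.0958, -0.0304, np.float64(0.1)] rows 2 alt turn -179.9
[-0.0009, 0.1034, -0.0417, np.float64(0.1)] rows 2 alt turn -179.9
[-0.0009, 0.1098, -0.0536, np.float64(0.1)] rows 2 alt turn -179.9
[-0.0009, 0.1102, -0.0612, np.float64(0.1)] rows 3 alt turn -179.9
```

Emit:
step_arm(
  deltas=[
    [-1,0,0.02,-0.007,0],
    [-1,0,0.034,-0.008,0],
    [-1,0,0.048,-0.008,0],
    [-1,0,0.061,-0.011,0],
    [-1,0,0.074,-0.015,0],
    [-1,0,0.085,-0.021,0],
    [-1,0,0.096,-0.03,0],
    [-1,0,0.103,-0.042,0],
    [-1,0,0.11,-0.053,0],
    [-1,0,0.11,-0.058,0],
    [-1,0,0.11,-0.061,0],
    [-1,0,0.11,-0.061,0],
  ],
)

```text
time_s: 14.12
tool_pos: [0.4038, -0.1231, 0.0256]
tool_rot: [-44.3, 90.0, -64.4]
force: [1.0, -0.4, -0.6]
grip_width: 0.0008
```

```bash
python3 - <<'E'
from triv import *
state()
p=look([.5145,-.187,2.909,-.035,-.057,1.45],save_as='t1.png')
E
```

```text
t 14.125 pos [ 0.4038 -0.1231  0.0256] rot [-44.3  90.  -64.4] F [ 1.  -0.4 -0.6] w 0.0008
fit 286 [0.5124, -0.1931, 2.8914, -0.38, 0.0466, 1.6801] cost 2.5166
```

Emit:
step_arm(
  deltas=[
    [-1,0,0,0.015,0],
    [-1,-0.06,0,0.03,0],
    [-1,-0.2,0,0.03,0],
    [-1,-0.2,0.1,0.03,0],
    [-1,-0.2,0.15,0.03,0],
    [-1,-0.2,0.15,0.03,0],
  ],
)

```text
time_s: 14.92
tool_pos: [0.4848, 0.0102, 0.2272]
tool_rot: [26.6, 89.9, 6.7]
force: [1.5, -0.4, 0.0]
grip_width: 0.0006
```

```bash
python3 - <<'E'
from triv import *
state()
p=look([.5145,-.187,2.909,-.035,-.057,1.45],save_as='t2.png')
E
```

```text
t 14.925 pos [0.4848 0.0102 0.2272] rot [26.6 89.9  6.7] F [ 1.5 -0.4  0. ] w 0.0006
fit 671 [0.5118, -0.1849, 2.9498, -0.0907, -0.1723, 1.5754] cost 0.0351
```

View pics/t2.png

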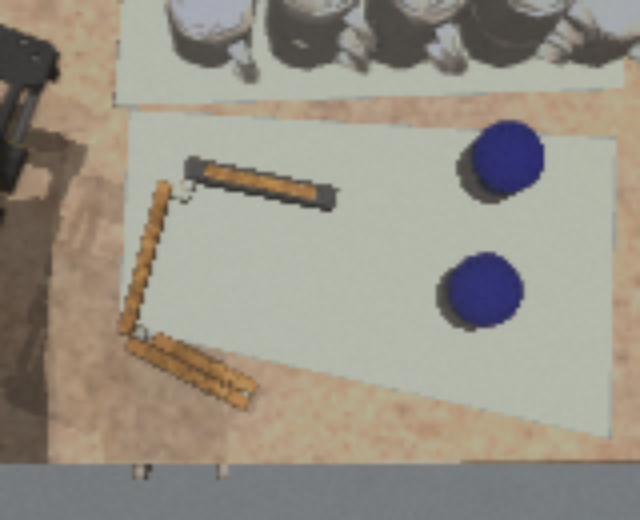

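```bash
python3 - <<'E'
from triv import *
p=np.array([.5118,-.1849,2.9498,-.0907,-.1723,1.5754])
M=chain(p)[2]; print('pin',M[:2,2],'base poly',np.round(polys(p)[0],3).tolist())
for q in [-.17,0,.2,.4,.6,.8,1.,1.2,1.4,1.57]:
    pp=p.copy(); pp[4]=q; M=chain(pp)[2]
    print(q,'dir',round(np.degrees(np.arctan2(M[1,1],M[0,1]))),end=' ')
    for d in(.06,.08):
        for x in (.018,.031):
            f=M@np.array([x,d,1]); print(d,x,np.round(f[:2],3),'r',round(np.hypot(*f[:2]),3),end=' | ')
    print()
E
python3 go.py .43 -.20 .15 -26
```

```text
pin [ 0.3977016  -0.09048075] base poly [[0.532, -0.127], [0.515, -0.123], [0.491, -0.243], [0.509, -0.246]]
-0.17 dir -116 0.06 0.018 [ 0.355 -0.137] r 0.381 | 0.06 0.031 [ 0.344 -0.131] r 0.368 | 0.08 0.018 [ 0.347 -0.155] r 0.379 | 0.08 0.031 [ 0.335 -0.149] r 0.366 | 
0 dir -106 0.06 0.018 [ 0.364 -0.143] r 0.391 | 0.06 0.031 [ 0.351 -0.139] r 0.378 | 0.08 0.018 [ 0.358 -0.162] r 0.393 | 0.08 0.031 [ 0.346 -0.159] r 0.38 | 
0.2 dir -95 0.06 0.018 [ 0.375 -0.149] r 0.403 | 0.06 0.031 [ 0.362 -0.148] r 0.391 | 0.08 0.018 [ 0.373 -0.169] r 0.41 | 0.08 0.031 [ 0.36  -0.168] r 0.397 | 
0.4 dir -83 0.06 0.018 [ 0.387 -0.152] r 0.416 | 0.06 0.031 [ 0.374 -0.154] r 0.404 | 0.08 0.018 [ 0.389 -0.172] r 0.426 | 0.08 0.031 [ 0.376 -0.174] r 0.414 | 
0.6 dir -72 0.06 0.018 [ 0.399 -0.153] r 0.428 | 0.06 0.031 [ 0.387 -0.157] r 0.418 | 0.08 0.018 [ 0.406 -0.172] r 0.441 | 0.08 0.031 [ 0.393 -0.176] r 0.431 | 
0.8 dir -60 0.06 0.018 [ 0.412 -0.152] r 0.439 | 0.06 0.031 [ 0.4   -0.158] r 0.43 | 0.08 0.018 [ 0.422 -0.169] r 0.454 | 0.08 0.031 [ 0.41  -0.175] r 0.446 | 
1.0 dir -49 0.06 0.018 [ 0.424 -0.148] r 0.449 | 0.06 0.031 [ 0.414 -0.156] r 0.442 | 0.08 0.018 [ 0.437 -0.163] r 0.466 | 0.08 0.031 [ 0.427 -0.171] r 0.46 | 
1.2 dir -37 0.06 0.018 [ 0.434 -0.141] r 0.457 | 0.06 0.031 [ 0.427 -0.152] r 0.453 | 0.08 0.018 [ 0.45  -0.153] r 0.476 | 0.08 0.031 [ 0.442 -0.164] r 0.472 | 
1.4 dir -26 0.06 0.018 [ 0.444 -0.133] r 0.463 | 0.06 0.031 [ 0.438 -0.145] r 0.461 | 0.08 0.018 [ 0.462 -0.142] r 0.483 | 0.08 0.031 [ 0.456 -0.153] r 0.481 | 
1.57 dir -16 0.06 0.018 [ 0.45  -0.125] r 0.467 | 0.06 0.031 [ 0.447 -0.137] r 0.467 | 0.08 0.018 [ 0.469 -0.13 ] r 0.487 | 0.08 0.031 [ 0.466 -0.143] r 0.487 | 
now [0.4871 0.0165 0.2293] jaw -19.5 axes x [ 0.01  0.   -1.  ] j [ 39.   0. -44. 105.  -0.  74. -24.] t 15.0 F [2.1 5.5 2.4] w 0.001
[0.078, -0.2236, 0.0182, np.float64(6.5)] rows 4 alt turn -173.5
```

Emit:
step_arm(
  deltas=[
    [1,0.03,-0.15,0.018,6.5],
    [1,0.05,-0.22,0.018,6.5],
    [1,0.078,-0.2236,0.018,6.5],
    [1,0.078,-0.2236,0.018,6.5],
    [1,0.078,-0.2236,0.018,6.5],
    [1,0.078,-0.2236,0.018,6.5],
  ],
)

```text
time_s: 15.72
tool_pos: [0.4244, -0.2081, 0.1474]
tool_rot: [123.3, 89.9, 96.8]
force: [0.3, 0.1, -0.3]
grip_width: 0.0526
```

```bash
python3 go.py .379 -.171 .06 -26
```

```text
now [ 0.4244 -0.2081  0.1474] jaw -26.5 axes x [-0.  0. -1.] j [ 52.   2. -30. 113.   1.  65.  -4.] t 15.7 F [ 0.3  0.1 -0.3] w 0.053
[0.0874, 0.0129, -0.0571, np.float64(-0.5)] rows 2 alt turn 179.5
```

Emit:
step_arm(
  deltas=[
    [1,0.087,0.013,-0.03,0],
    [1,0.087,0.013,-0.057,0],
    [1,0.087,0.013,-0.057,0],
    [1,0.087,0.013,-0.057,0],
    [1,0.087,0.013,-0.057,0],
  ],
)

```text
time_s: 16.35
tool_pos: [0.3807, -0.1718, 0.0619]
tool_rot: [1.0, 89.8, -25.4]
force: [0.7, 0.3, 0.3]
grip_width: 0.0868
```

```bash
python3 go.py .379 -.171 .026 -26
```

```text
now [ 0.3807 -0.1718  0.0619] jaw -26.4 axes x [ 0. -0. -1.] j [ 52.   2. -31. 125.   1.  53.  -6.] t 16.4 F [0.7 0.3 0.3] w 0.087
[0.0359, -0.0001, -0.002, np.float64(-0.4)] rows 1 alt turn 179.6
```

Emit:
step_arm(
  deltas=[
    [1,0,0,-0.004,0],
    [1,0.036,0,-0.004,0],
    [1,0.036,0,-0.004,0],
    [1,0.036,0.002,0.01,0],
    [1,0.036,0.004,0.022,0],
    [1,0.036,0.006,0.034,0],
    [1,0.036,0.007,0.045,0],
    [1,0.036,0.007,0.054,0],
    [1,0.036,0.007,0.054,0],
    [1,0.036,0.007,0.048,0],
    [1,-0.05,0.007,0.048,0],
    [-1,-0.1,0.007,0.048,0],
  ],
)

```text
time_s: 17.85
tool_pos: [0.4233, -0.1857, 0.1502]
tool_rot: [176.4, 89.9, 149.9]
force: [1.1, -0.2, -0.1]
grip_width: 0.0825
```

Emit:
step_arm(
  deltas=[
    [-1,0,-0.05,-0.03,0],
    [-1,-0.05,-0.15,0,0],
    [-1,-0.05,-0.15,0,0],
    [-1,-0.05,-0.15,0,0],
  ],
)

```text
time_s: 18.35
tool_pos: [0.3564, -0.3246, 0.2011]
tool_rot: [-30.7, 89.8, -57.6]
force: [0.7, 1.6, -0.8]
grip_width: 0.045
```

```bash
python3 - <<'E'
from triv import *
state()
p=look([.5118,-.185,2.95,-.09,.5,1.5754],save_as='t3.png')
for q in np.arange(max(p[4],0),1.58,.15):
    pp=p.copy(); pp[4]=q; M=chain(pp)[2]
    f=M@np.array([.033,.08,1]); print(round(q,2),np.round(f[:2],3),'r',round(np.hypot(*f[:2]),3))
E
```

```text
t 18.35 pos [ 0.3564 -0.3246  0.2011] rot [-30.7  89.8 -57.6] F [ 0.7  1.6 -0.8] w 0.045
fit 667 [0.5116, -0.1855, 2.9517, -0.1006, 0.5018, 1.5882] cost 0.0378
0.5 [ 0.382 -0.175] r 0.421
0.65 [ 0.395 -0.177] r 0.433
0.8 [ 0.408 -0.176] r 0.445
0.95 [ 0.421 -0.174] r 0.455
1.1 [ 0.433 -0.169] r 0.465
1.25 [ 0.444 -0.163] r 0.473
1.4 [ 0.455 -0.155] r 0.481
1.55 [ 0.464 -0.146] r 0.486
```

```bash
python3 go.py .38 -.19 .10 -26  .372 -.182 .026 -26 ; echo; python3 go.py  .382 -.175 .1 -26 .395 -.177 .1 -26 .408 -.176 .1 -26 .421 -.174 .1 -26 .433 -.169 .1 -26 .444 -.163 .1 -26 .455 -.155 .1 -26 .464 -.146 .1 -26 .467 -.138 .1 -26 .469 -.131 .1 -26
```

```text
now [ 0.357  -0.3218  0.1999] jaw -26.7 axes x [ 0. -0. -1.] j [ 61.   0. -22. 109.   0.  71.  12.] t 18.4 F [ 0.3  1.1 -0.5] w 0.041
[0.0999, 0.1281, -0.0387, np.float64(-0.7)] rows 3 alt turn 179.3
[0.1738, 0.1316, -0.0495, np.float64(-0.7)] rows 4 alt turn 179.3

now [ 0.357  -0.3218  0.1999] jaw -26.7 axes x [ 0. -0. -1.] j [ 61.   0. -22. 109.   0.  71.  12.] t 18.4 F [ 0.3  1.1 -0.5] w 0.041
[0.0999, 0.1424, -0.0436, np.float64(-0.7)] rows 3 alt turn 179.3
[0.0999, 0.1464, -0.0311, np.float64(-0.7)] rows 3 alt turn 179.3
[0.0999, 0.1532, -0.02, np.float64(-0.7)] rows 3 alt turn 179.3
[0.0999, 0.1608, -0.0092, np.float64(-0.7)] rows 4 alt turn 179.3
[0.0999, 0.1706, -0.0008, np.float64(-0.7)] rows 4 alt turn 179.3
[0.0999, 0.1809, 0.0064, np.float64(-0.7)] rows 4 alt turn 179.3
[0.0999, 0.193, 0.0126, np.float64(-0.7)] rows 4 alt turn 179.3
[0.0999, 0.2051, 0.0166, np.float64(-0.7)] rows 4 alt turn 179.3
[0.0999, 0.2136, 0.0157, np.float64(-0.7)] rows 4 alt turn 179.3
[0.0999, 0.2207, 0.0144, np.float64(-0.7)] rows 4 alt turn 179.3
```

Emit:
step_arm(
  deltas=[
    [-1,0.05,0.06,-0.03,0],
    [-1,0.1,0.128,-0.039,0],
    [-1,0.1,0.131,-0.05,0],
    [-1,0.1,0.131,-0.05,0],
    [-1,0.14,0.131,-0.05,0],
    [-1,0.174,0.131,-0.05,0],
    [-1,0.174,0.131,-0.05,0],
  ],
)

```text
time_s: 19.27
tool_pos: [0.3693, -0.1798, 0.0237]
tool_rot: [171.8, 89.7, 145.4]
force: [0.7, -0.2, -0.5]
grip_width: 0.0007
```

```bash
python3 go.py  .382 -.175 .025 -26 .395 -.177 .025 -26 .408 -.176 .025 -26 .421 -.174 .025 -26 .433 -.169 .025 -26 .444 -.163 .025 -26 .455 -.155 .025 -26 .464 -.146 .025 -26 .467 -.138 .025 -26 .469 -.131 .025 -26
```

```text
now [ 0.3693 -0.1798  0.0237] jaw -26.4 axes x [-0.  0. -1.] j [ 53.   5. -31. 127.   4.  49.  -7.] t 19.3 F [ 0.7 -0.2 -0.5] w 0.001
[-0.0013, 0.0099, 0.0093, np.float64(-0.4)] rows 1 alt turn 179.6
[-0.0014, 0.0139, 0.0218, np.float64(-0.4)] rows 1 alt turn 179.6
[-0.0014, 0.0206, 0.033, np.float64(-0.4)] rows 1 alt turn 179.6
[-0.0015, 0.0282, 0.0438, np.float64(-0.4)] rows 1 alt turn 179.6
[-0.0015, 0.038, 0.0523, np.float64(-0.4)] rows 2 alt turn 179.6
[-0.0016, 0.0483, 0.0595, np.float64(-0.4)] rows 2 alt turn 179.6
[-0.0016, 0.0603, 0.0657, np.float64(-0.4)] rows 2 alt turn 179.6
[-0.0016, 0.0724, 0.0698, np.float64(-0.4)] rows 2 alt turn 179.6
[-0.0016, 0.0809, 0.0689, np.float64(-0.4)] rows 2 alt turn 179.6
[-0.0016, 0.0881, 0.0676, np.float64(-0.4)] rows 2 alt turn 179.6
```

Emit:
step_arm(
  deltas=[
    [-1,-0.001,0.01,0.009,0],
    [-1,-0.001,0.014,0.022,0],
    [-1,-0.001,0.021,0.033,0],
    [-1,-0.001,0.028,0.044,0],
    [-1,-0.001,0.038,0.052,0],
    [-1,-0.001,0.048,0.06,0],
    [-1,-0.001,0.06,0.066,0],
    [-1,-0.001,0.072,0.07,0],
    [-1,-0.001,0.081,0.069,0],
    [-1,-0.001,0.086,0.068,0],
    [-1,-0.001,0.086,0.068,0],
  ],
)

```text
time_s: 20.65
tool_pos: [0.4706, -0.1339, 0.0265]
tool_rot: [134.7, 90.0, 108.2]
force: [-0.5, 0.4, -0.4]
grip_width: 0.0004
```

Emit:
step_arm(
  deltas=[
    [-1,0,-0.02,0,0],
    [-1,-0.06,-0.03,0,0],
    [-1,-0.15,-0.1,0,0],
    [-1,-0.2,-0.15,-0.05,0],
    [-1,-0.2,-0.19,-0.05,0],
    [-1,-0.2,-0.19,-0.05,0],
  ],
)

```text
time_s: 21.4
tool_pos: [0.3394, -0.2843, 0.2284]
tool_rot: [-28.8, 89.8, -55.5]
force: [0.9, 0.4, 0.1]
grip_width: 0.0005
```

```bash
python3 - <<'E'
from triv import *
state()
p=look([.5118,-.185,2.95,-.15,1.5,1.5754],save_as='t4.png')
print(np.round(np.array(polys(p)),3).tolist())
E
```

```text
t 21.4 pos [ 0.3394 -0.2843  0.2284] rot [-28.8  89.8 -55.5] F [0.9 0.4 0.1] w 0.0005
fit 664 [0.5116, -0.1841, 2.9204, -0.2098, 1.59, 1.586] cost 0.0337
[[[0.534, -0.127], [0.516, -0.123], [0.489, -0.242], [0.507, -0.246]], [[0.514, -0.117], [0.519, -0.107], [0.408, -0.056], [0.403, -0.066]], [[0.398, -0.077], [0.393, -0.088], [0.488, -0.13], [0.493, -0.119]], [[0.493, -0.119], [0.498, -0.108], [0.418, -0.074], [0.413, -0.085]]]
```

View pics/t4.png

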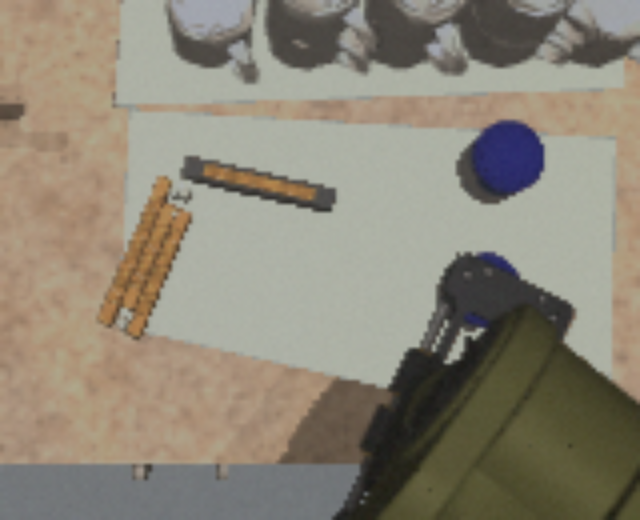

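```bash
python3 - <<'E'
from triv import *
p=np.array([.5116,-.1841,2.9204,-.2098,1.59,1.586])
for q in np.append(np.arange(-.2,1.57,.16),1.571):
    pp=p.copy(); pp[3]=q; L=chain(pp)[1]
    for d in (.06,.08):
        f=L@np.array([.024+.015,d,1]); print(round(q,2),np.round(f[:2],3),'r',round(np.hypot(*f[:2]),3),'dir',round(np.degrees(np.arctan2(L[1,1],L[0,1]))),end=' | ')
    print()
E
python3 go.py .45 -.1 .2 -26 .43 -.02 .15 -10 .43 -.02 .026 -10
```

```text
-0.2 [ 0.464 -0.066] r 0.469 dir 156 | -0.2 [ 0.446 -0.058] r 0.45 dir 156 | 
-0.04 [ 0.455 -0.073] r 0.461 dir 165 | -0.04 [ 0.436 -0.067] r 0.441 dir 165 | 
0.12 [ 0.447 -0.081] r 0.455 dir 174 | 0.12 [ 0.428 -0.079] r 0.435 dir 174 | 
0.28 [ 0.441 -0.09 ] r 0.45 dir -177 | 0.28 [ 0.421 -0.092] r 0.431 dir -177 | 
0.44 [ 0.436 -0.101] r 0.448 dir -167 | 0.44 [ 0.417 -0.105] r 0.43 dir -167 | 
0.6 [ 0.433 -0.112] r 0.447 dir -158 | 0.6 [ 0.414 -0.119] r 0.431 dir -158 | 
0.76 [ 0.432 -0.123] r 0.449 dir -149 | 0.76 [ 0.415 -0.133] r 0.435 dir -149 | 
0.92 [ 0.432 -0.135] r 0.453 dir -140 | 0.92 [ 0.417 -0.147] r 0.442 dir -140 | 
1.08 [ 0.434 -0.146] r 0.458 dir -131 | 1.08 [ 0.421 -0.161] r 0.451 dir -131 | 
1.24 [ 0.439 -0.156] r 0.466 dir -122 | 1.24 [ 0.428 -0.174] r 0.462 dir -122 | 
1.4 [ 0.444 -0.166] r 0.474 dir -112 | 1.4 [ 0.437 -0.185] r 0.474 dir -112 | 
1.56 [ 0.451 -0.175] r 0.484 dir -103 | 1.56 [ 0.447 -0.195] r 0.487 dir -103 | 
1.57 [ 0.452 -0.176] r 0.485 dir -103 | 1.57 [ 0.448 -0.195] r 0.488 dir -103 | 
now [ 0.3373 -0.2879  0.23  ] jaw -26.9 axes x [ 0.   -0.01 -1.  ] j [ 62.  -6. -24. 111.  -2.  74.  13.] t 21.4 F [-2.8 -2.6  1.3] w 0.0
[0.0291, 0.2187, 0.0153, np.float64(-0.9)] rows 4 alt turn 179.1
[0.0786, 0.2812, -0.0389, np.float64(-16.9)] rows 5 alt turn 163.1
[0.2026, 0.2817, -0.0394, np.float64(-16.9)] rows 6 alt turn 163.1
```

```bash
python3 go.py .45 -.03 .15 -27 .45 -.03 .026 -27
```

```text
now [ 0.3373 -0.2879  0.23  ] jaw -26.9 axes x [ 0.   -0.01 -1.  ] j [ 62.  -6. -24. 111.  -2.  74.  13.] t 21.4 F [-2.8 -2.6  1.3] w 0.0
[0.0787, 0.2813, -0.0166, np.float64(0.1)] rows 5 alt turn -179.9
[0.2027, 0.2818, -0.0171, np.float64(0.1)] rows 6 alt turn -179.9
```

Emit:
step_arm(
  deltas=[
    [-1,0.03,0.281,0.05,0],
    [-1,0.03,0.281,0.05,0],
    [-1,0.03,0.281,0.05,0],
    [-1,0.078,0.281,0.0,0],
    [-1,0.078,0.281,-0.017,0],
    [-1,0.078,0.281,-0.017,0],
    [-1,0.078,0.281,-0.017,0],
    [-1,0.14,0.281,-0.017,0],
    [-1,0.203,0.281,-0.017,0],
    [-1,0.203,0.281,-0.017,0],
    [-1,0.203,0.281,-0.017,0],
  ],
)

```text
time_s: 22.82
tool_pos: [0.4516, -0.0244, 0.0234]
tool_rot: [153.4, 90.0, 126.7]
force: [-0.3, -1.0, -0.3]
grip_width: 0.0005
```

```bash
python3 go.py .44 -.067 .025 -27 .432 -.08 .025 -27 .425 -.092 .025 -27 .421 -.104 .025 -27 .418 -.118 .025 -27 .419 -.131 .025 -27 .421 -.144 .025 -27 .425 -.157 .025 -27 .431 -.17 .025 -27 .439 -.18 .025 -27 .448 -.19 .025 -27 .454 -.192 .025 -27
```

```text
now [ 0.4516 -0.0244  0.0234] jaw -26.6 axes x [-0.  0. -1.] j [ 42.  13. -45. 122.  11.  50. -36.] t 22.8 F [-0.3 -1.  -0.3] w 0.0
[-0.0016, -0.0432, 0.0087, np.float64(0.4)] rows 1 alt turn -179.6
[-0.0016, -0.0584, 0.0074, np.float64(0.4)] rows 1 alt turn -179.6
[-0.0016, -0.0723, 0.0065, np.float64(0.4)] rows 2 alt turn -179.6
[-0.0016, -0.0848, 0.0083, np.float64(0.4)] rows 2 alt turn -179.6
[-0.0016, -0.0987, 0.0119, np.float64(0.4)] rows 2 alt turn -179.6
[-0.0017, -0.1099, 0.0186, np.float64(0.4)] rows 2 alt turn -179.6
[-0.0017, -0.1206, 0.0262, np.float64(0.4)] rows 2 alt turn -179.6
[-0.0017, -0.1304, 0.0356, np.float64(0.4)] rows 3 alt turn -179.6
[-0.0017, -0.1393, 0.0468, np.float64(0.4)] rows 3 alt turn -179.6
[-0.0017, -0.1447, 0.0585, np.float64(0.4)] rows 3 alt turn -179.6
[-0.0017, -0.1496, 0.071, np.float64(0.4)] rows 3 alt turn -179.6
[-0.0017, -0.1487, 0.0772, np.float64(0.4)] rows 3 alt turn -179.6
```

Emit:
step_arm(
  deltas=[
    [-1,-0.001,-0.025,0.008,0],
    [-1,-0.001,-0.043,0.008,0],
    [-1,-0.001,-0.058,0.007,0],
    [-1,-0.001,-0.072,0.007,0],
    [-1,-0.001,-0.085,0.008,0],
    [-1,-0.001,-0.099,0.012,0],
    [-1,-0.001,-0.11,0.019,0],
    [-1,-0.001,-0.121,0.026,0],
    [-1,-0.001,-0.13,0.036,0],
    [-1,-0.001,-0.139,0.047,0],
    [-1,-0.001,-0.145,0.058,0],
    [-1,-0.001,-0.149,0.068,0],
  ],
)

```text
time_s: 24.32
tool_pos: [0.4462, -0.1875, 0.0243]
tool_rot: [175.1, 90.0, 148.7]
force: [-0.4, 1.5, 0.1]
grip_width: 0.0003
```

Emit:
step_arm(
  deltas=[
    [-1,0,0,0.004,0],
    [-1,0,0,0.007,0],
    [-1,0,0,0.007,0],
  ],
)

```text
time_s: 24.7
tool_pos: [0.4521, -0.1898, 0.0244]
tool_rot: [-13.3, 90.0, -39.8]
force: [0.3, -1.2, -0.6]
grip_width: 0.0001
```

Emit:
step_arm(
  deltas=[
    [-1,0,0,-0.02,0],
    [-1,-0.06,0,-0.02,0],
    [-1,-0.15,0.05,-0.02,0],
    [-1,-0.15,0.15,0,0],
    [-1,-0.15,0.2,0.0,0],
    [-1,-0.15,0.2,0.0,0],
  ],
)

```text
time_s: 25.45
tool_pos: [0.5424, -0.0082, 0.1757]
tool_rot: [21.0, 89.9, -5.4]
force: [-0.5, -0.7, 0.7]
grip_width: 0.0005
```

```bash
python3 - <<'E'
from triv import *
state()
p=look([.5118,-.185,2.92,1.5,1.58,1.58],save_as='t5.png')
print(np.round(np.array(polys(p)),3).tolist())
E
```

```text
t 25.45 pos [ 0.5424 -0.0082  0.1757] rot [21.  89.9 -5.4] F [-0.5 -0.7  0.7] w 0.0005
fit 656 [0.5123, -0.1808, 2.9047, 1.5424, 1.6101, 1.5419] cost 0.0365
[[[0.535, -0.124], [0.518, -0.119], [0.489, -0.238], [0.507, -0.242]], [[0.495, -0.114], [0.483, -0.11], [0.451, -0.228], [0.463, -0.231]], [[0.475, -0.234], [0.486, -0.237], [0.51, -0.136], [0.498, -0.133]], [[0.498, -0.133], [0.487, -0.13], [0.465, -0.214], [0.476, -0.217]]]
```

View pics/t5.png

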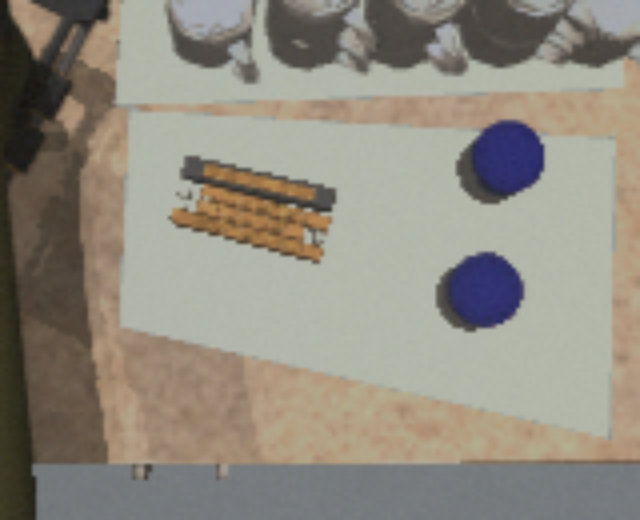

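```bash
python3 - <<'E'
from ch import *
for f in('scene','top'):
    p,d=read_camera(f); q=w2c(pts(f,d))
    m=(q[...,1]<-.166)&(q[...,1]>-.19)&(q[...,2]>.05)&(q[...,2]<.3)&(abs(q[...,0])<.13)
    Q=q[m]
    for z in np.arange(.06,.26,.02):
        k=abs(Q[:,2]-z)<.01
        if k.any(): print(f,round(z,2),k.sum(),np.round([Q[k,0].min(),Q[k,0].max(),Q[k,1].min()],3))
print(c2w(-.008,-.092))
E
python3 go.py .47 -.12 .18 -13.6  .486 -.1745 .15 -13.6 .486 -.1745 .026 -13.6
```

```text
scene 0.06 2 [ 0.033  0.034 -0.168]
scene 0.08 8 [-0.087  0.004 -0.172]
scene 0.1 6 [-0.003  0.012 -0.169]
scene 0.12 7 [ 0.012  0.03  -0.173]
scene 0.14 6 [ 0.023  0.041 -0.17 ]
scene 0.16 2 [ 0.036  0.043 -0.168]
scene 0.18 1 [ 0.057  0.057 -0.172]
scene 0.24 5 [-0.06   0.099 -0.187]
[0.5319 0.1397]
now [ 0.5421 -0.0069  0.1751] jaw -26.1 axes x [ 0.  0. -1.] j [ 42.  13. -49. 102.  10.  69. -36.] t 25.6 F [-0.5 -0.2  0.1] w 0.0
[-0.0052, -0.1333, -0.0151, np.float64(-12.5)] rows 3 alt turn 167.5
[0.0247, -0.1753, 0.0232, np.float64(-12.5)] rows 3 alt turn 167.5
[0.1487, -0.1756, 0.0231, np.float64(-12.5)] rows 4 alt turn 167.5
```

Emit:
step_arm(
  deltas=[
    [1,-0.005,-0.133,-0.015,-12.5],
    [1,-0.005,-0.133,-0.015,-12.5],
    [1,-0.005,-0.133,-0.015,-12.5],
    [1,0.025,-0.1755,0.023,-12.5],
    [1,0.025,-0.1755,0.023,-12.5],
    [1,0.06,-0.1755,0.023,-12.5],
    [1,0.06,-0.1755,0.023,-12.5],
  ],
)

```text
time_s: 26.48
tool_pos: [0.4808, -0.1777, 0.1123]
tool_rot: [168.8, 89.7, 154.8]
force: [-0.1, 0.3, 0.7]
grip_width: 0.0626
```

```bash
python3 go.py  .486 -.1745 .026 -13.6
```

```text
now [ 0.4808 -0.1777  0.1123] jaw -14.0 axes x [-0.01  0.   -1.  ] j [ 58.  12. -44. 110.   9.  62.  -4.] t 26.5 F [-0.1  0.3  0.7] w 0.063
[0.0863, 0.0043, 0.0047, np.float64(-0.4)] rows 2 alt turn 179.6
```

Emit:
step_arm(
  deltas=[
    [1,0.02,0.004,0.005,0],
    [1,0.04,0.004,0.005,0],
    [1,0.05,0.004,0.005,0],
    [1,0.068,0.004,0.005,0],
    [1,0.086,0.004,0.005,0],
    [1,0.086,0.004,0.005,0],
    [0.5,0.086,0.004,0.005,0],
    [-1,0.086,0.004,0.005,0],
    [-1,0.086,0.004,0.005,0],
    [-1,0.086,0.004,0.005,0],
    [-1,0.086,0.004,0.005,0],
  ],
  newtons=30,
)

```text
time_s: 27.85
tool_pos: [0.4904, -0.176, 0.0292]
tool_rot: [-7.5, 89.9, -21.5]
force: [2.7, -0.3, 2.3]
grip_width: 0.0536
```

```bash
python3 go.py  .486 -.1745 .026 -13.6; python3 - <<'E'
from h import *
p,d=read_camera('top'); save(p[190:270,200:300],'g1.png',5)
E
```

```text
now [ 0.4904 -0.176   0.0292] jaw -14.0 axes x [ 0. -0. -1.] j [ 54.  20. -42. 113.  17.  53. -10.] t 27.9 F [ 2.7 -0.3  2.3] w 0.054
[0.0031, 0.0004, -0.0047, np.float64(-0.4)] rows 1 alt turn 179.6
```

View pics/g1.png

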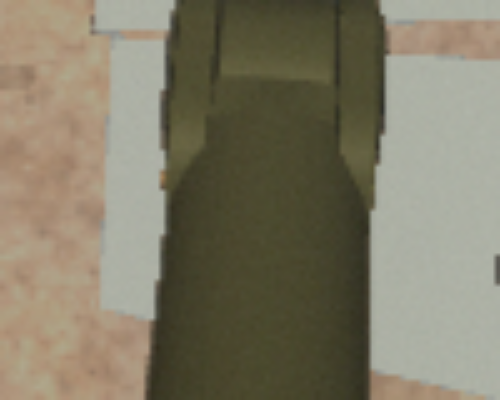

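Emit:
step_arm(
  deltas=[
    [-1,-0.02,0,-0.005,0],
    [-1,-0.06,0,-0.01,0],
    [-1,-0.12,0,-0.01,0],
    [-1,-0.17,0,-0.01,0],
    [-1,-0.2,0,-0.01,0],
    [-1,-0.2,0,-0.01,0],
  ],
)

```text
time_s: 28.65
tool_pos: [0.4795, -0.1732, 0.2291]
tool_rot: [-53.5, 89.9, -67.5]
force: [0.7, -0.4, -6.7]
grip_width: 0.0535
```

```bash
python3 go.py  .50 0 .23 40 .5319 .1397 .23 66.5 .5319 .1397 .09 66.5
```

```text
now [ 0.4795 -0.1732  0.2291] jaw -14.0 axes x [ 0. -0. -1.] j [ 61.   4. -46. 102.   3.  75.   1.] t 28.6 F [ 0.7 -0.4 -6.7] w 0.054
[-0.0011, 0.173, -0.022, np.float64(-54.0)] rows 6 alt turn 126.0
[-0.0013, 0.3163, -0.0248, np.float64(-80.5)] rows 8 alt turn 99.5
[0.1387, 0.3164, -0.0249, np.float64(-80.5)] rows 8 alt turn 99.5
```

Emit:
step_arm(
  deltas=[
    [-1,0,0.03,-0.003,-8],
    [-1,0,0.06,-0.006,-16],
    [-1,0,0.09,-0.01,-24],
    [-1,0,0.12,-0.014,-32],
    [-1,0,0.15,-0.018,-40],
    [-1,0,0.18,-0.022,-48],
    [-1,0,0.21,-0.022,-56],
    [-1,0,0.24,-0.023,-64],
    [-1,0,0.27,-0.024,-72],
    [-1,0,0.3,-0.025,-80],
    [-1,0,0.316,-0.025,-80.5],
    [-1,0,0.316,-0.025,-80.5],
  ],
)

```text
time_s: 30.15
tool_pos: [0.5294, 0.1407, 0.2255]
tool_rot: [106.9, 89.7, 173.6]
force: [-0.1, -0.5, -5.5]
grip_width: 0.0536
```

```bash
python3 go.py .5319 .1397 .079 66.5;  python3 - <<'E'
from h import *
p,d=read_camera('scene'); save(p[80:260,90:330],'s2.png',3)
E
```

```text
now [0.5294 0.1407 0.2255] jaw 66.7 axes x [-0.01  0.   -1.  ] j [ 38.  16. -64.  97.  14.  76.  38.] t 30.1 F [-0.1 -0.5 -5.5] w 0.054
[0.1465, -0.0035, 0.0003, np.float64(0.2)] rows 3 alt turn -179.8
```

View pics/s2.png

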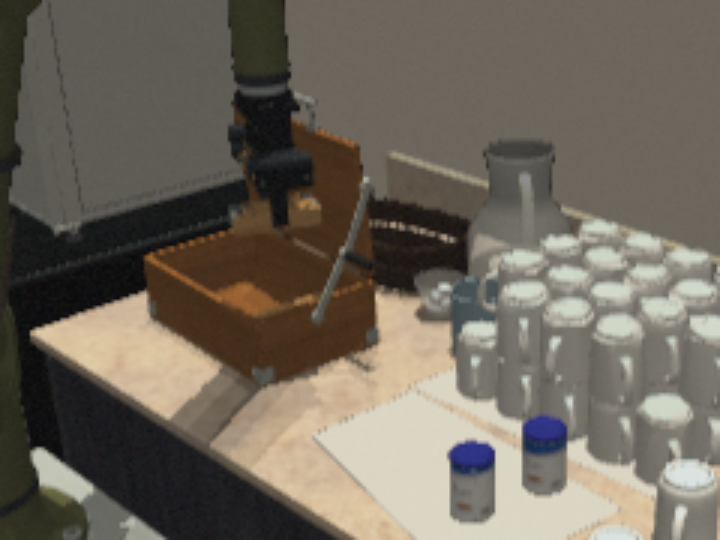

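Emit:
step_arm(
  deltas=[
    [-1,0.04,-0.003,0,0],
    [-1,0.08,-0.003,0,0],
    [-1,0.11,-0.003,0,0],
    [-1,0.13,-0.003,0,0],
    [-1,0.14,-0.003,0,0],
    [-1,0.144,-0.003,0,0],
    [-1,0.144,-0.003,0,0],
  ],
)

```text
time_s: 31.08
tool_pos: [0.5349, 0.1384, 0.0851]
tool_rot: [-63.0, 89.9, 3.5]
force: [0.5, -0.4, -4.7]
grip_width: 0.0539
```

Emit:
step_arm(
  deltas=[
    [-1,0.002,0,0,0],
    [-1,0.004,0,0,0],
    [-1,0.004,0,0,0],
  ],
)

```text
time_s: 31.45
tool_pos: [0.5343, 0.1382, 0.0804]
tool_rot: [-164.3, 90.0, -97.8]
force: [0.6, -0.2, -5.7]
grip_width: 0.054
```

Emit:
step_arm(
  deltas=[
    [-1,0.002,0,0,0],
    [-1,0.004,0,0,0],
    [-1,0.004,0,0,0],
  ],
)

```text
time_s: 31.82
tool_pos: [0.5346, 0.1384, 0.0791]
tool_rot: [-154.1, 89.9, -87.5]
force: [-7.6, -2.9, 15.9]
grip_width: 0.0539
```

Emit:
step_arm(
  deltas=[
    [0.48,-0.003,0,0,0],
    [0.48,-0.003,0,0,0],
    [0.48,-0.003,0,0,0],
    [0.48,-0.04,0,0,0],
    [0.48,-0.09,0,0,0],
    [0.48,-0.14,0,0,0],
    [0.48,-0.16,0,0,0],
    [0.48,-0.16,0,0,0],
  ],
)

```text
time_s: 32.83
tool_pos: [0.5349, 0.1384, 0.237]
tool_rot: [-70.7, 89.9, -4.2]
force: [0.5, -0.0, -0.0]
grip_width: 0.0646
```

```bash
python3 go.py .50 0.0 .24 80  .45 -.2 .24 86 .427 -.3485 .2 90
```

```text
now [0.5349 0.1384 0.237 ] jaw 66.5 axes x [ 0. -0. -1.] j [ 38.  15. -64.  96.  14.  77.  38.] t 32.8 F [ 0.5 -0.  -0. ] w 0.065
[-0.003, -0.0231, -0.1409, np.float64(-13.5)] rows 3 alt turn 166.5
[-0.0031, -0.057, -0.3442, np.float64(-19.5)] rows 6 alt turn 160.5
[0.0369, -0.095, -0.4896, np.float64(-23.5)] rows 9 alt turn 156.5
```

```bash
cat > tins.py <<'E'
from ch import *
p,d=read_camera('top'); P=pts('top',d); 
b=(p[...,2]>60)&(p[...,2].astype(int)>p[...,0]+40)&(p[...,2].astype(int)>p[...,1]+40)
n,l,s,c=cv2.connectedComponentsWithStats(b.astype(np.uint8))
for i in range(1,n):
    if s[i,4]>20:
        q=P[l==i]; print('blue px',np.round(c[i]),s[i,4],'med',np.round(np.median(q,0),4),'mid',np.round((q.min(0)+q.max(0))/2,4), 'size',np.round(np.ptp(q,axis=0),3))
E
python3 - <<'E'
from tins import *
q=w2c(P); m=(abs(q[...,0])<.09)&(q[...,1]<-.035)&(q[...,1]>-.15)&(q[...,2]>.07)&(q[...,2]<.095)
Q=q[m]; print('pack on deck',m.sum(),cv2.minAreaRect(Q[:,:2].astype(np.float32)),np.percentile(Q[:,2],[5,50,95]))
save(p[110:270,40:230],'d1.png',4)
E
```

```text
blue px [510. 116.] 39 med [ 0.8242 -0.9924  0.0803] mid [ 0.6083 -0.5799  0.6269] size [0.471 0.84  1.106]
blue px [317. 209.] 231 med [ 0.5253 -0.3687  0.0795] mid [ 0.525  -0.3685  0.0794] size [0.049 0.049 0.013]
blue px [311. 242.] 242 med [ 0.4268 -0.348   0.0803] mid [ 0.4268 -0.3478  0.0801] size [0.047 0.048 0.011]
pack on deck 151 ((0.007394872605800629, -0.06840648502111435), (0.1133892685174942, 0.13447600603103638), 69.97837829589844) [0.0714283  0.0775938  0.08207873]
```

View pics/d1.png

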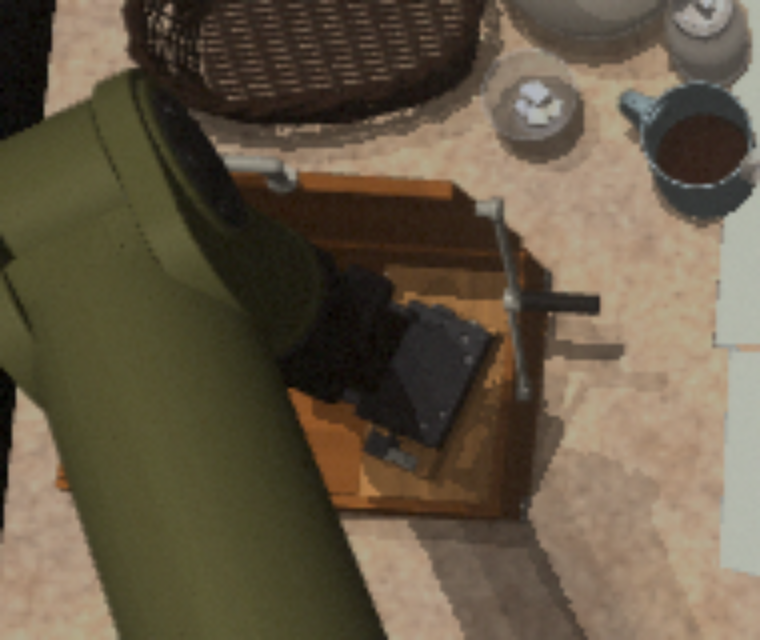

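Emit:
step_arm(
  deltas=[
    [1,-0.003,-0.023,-0.141,0],
    [1,-0.003,-0.023,-0.141,0],
    [1,-0.003,-0.023,-0.141,0],
    [1,-0.003,-0.057,-0.344,0],
    [1,-0.003,-0.057,-0.344,0],
    [1,-0.003,-0.057,-0.344,0],
    [1,0.037,-0.095,-0.489,0],
    [1,0.037,-0.095,-0.489,0],
    [1,0.037,-0.095,-0.489,0],
    [1,0.037,-0.095,-0.489,0],
  ],
)

```text
time_s: 34.12
tool_pos: [0.4228, -0.3515, 0.1951]
tool_rot: [67.9, 89.6, 134.0]
force: [-0.1, 0.9, -0.2]
grip_width: 0.0869
```

```bash
python3 go.py .427 -.348 .061 66.5; python3 - <<'E'
from ch import *
p,d=read_camera('top'); q=w2c(pts('top',d))
m=(abs(q[...,0])<.09)&(q[...,1]<-.035)&(q[...,1]>-.15)&(q[...,2]>.07)&(q[...,2]<.095)
n,l,s,c=cv2.connectedComponentsWithStats(m.astype(np.uint8)); k=1+np.argmax(s[1:,4]); Q=q[l==k]; print(len(Q),cv2.minAreaRect(Q[:,:2].astype(np.float32)),np.percentile(Q[:,2],[5,50,95]))
dk=(p.max(-1)<75)&(l==k); print('dark',dk.sum(),np.round(np.median(q[dk],0),4))
save(p[130:250,70:230],'d2.png',4)
E
```

```text
now [ 0.4228 -0.3515  0.1951] jaw 66.1 axes x [-0.  0. -1.] j [ 78.  13. -46. 100.   9.  72.  96.] t 34.1 F [-0.1  0.9 -0.2] w 0.087
[0.1341, -0.0033, 0.0045, np.float64(-0.4)] rows 3 alt turn 179.6
723 ((-0.009021531790494919, -0.09402237832546234), (0.05395541712641716, 0.1212068423628807), 70.05842590332031) [0.07411774 0.07900503 0.08277321]
dark 80 [ 0.02   -0.0921  0.078 ]
```

View pics/d2.png

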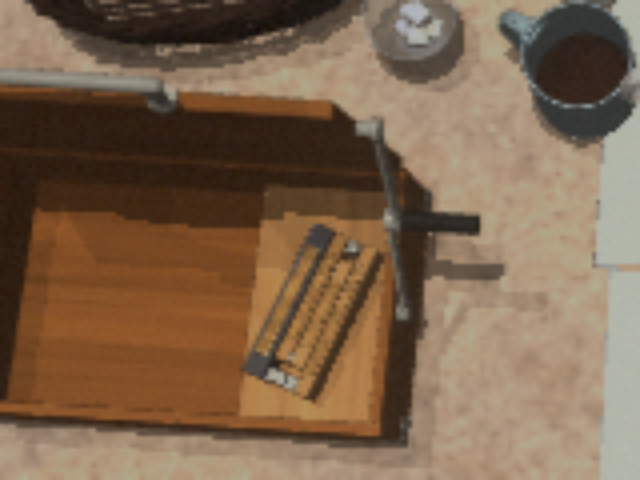

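The pack sits flush and level on the deck (54 x 121 mm, top at z = 0.079). Next is the nearer tin.

Emit:
step_arm(
  deltas=[
    [1,0.05,-0.003,0.004,0],
    [1,0.1,-0.003,0.004,0],
    [1,0.134,-0.003,0.004,0],
    [1,0.134,-0.003,0.004,0],
    [-1,0.134,-0.003,0.004,0],
    [-1,0.134,-0.003,0.004,0],
    [-1,0.134,-0.003,0.004,0],
    [-1,0.134,-0.003,0.004,0],
    [-1,0.1,-0.003,0.004,0],
    [-1,0.03,-0.003,0.004,0],
    [-1,-0.035,-0.003,0.004,0],
    [-1,-0.035,-0.003,0.004,0],
  ],
  newtons=25,
)

```text
time_s: 35.67
tool_pos: [0.4332, -0.3467, 0.2392]
tool_rot: [-114.6, 89.5, -48.1]
force: [-0.1, -0.1, -2.5]
grip_width: 0.0524
```

```bash
python3 -c "
from ch import *
print(c2w(-.045,.085),c2w(.02,.01))"; python3 go.py .45 -.2 .24 68  .51 0 .24 72 .5058 .3186 .23 86.5
```

```text
[0.5058 0.3186] [0.5661 0.2398]
now [ 0.4332 -0.3467  0.2392] jaw 66.5 axes x [ 0.01 -0.01 -1.  ] j [ 78.  11. -48.  96.   8.  76.  96.] t 35.7 F [-0.1 -0.1 -2.5] w 0.052
[-0.0016, 0.043, 0.1412, np.float64(-1.5)] rows 3 alt turn 178.5
[-0.0025, 0.0676, 0.3486, np.float64(-5.5)] rows 6 alt turn 174.5
[0.0055, 0.1984, 0.6392, np.float64(-20.0)] rows 11 alt turn 160.0
```

Emit:
step_arm(
  deltas=[
    [-1,0,0.02,0.05,0],
    [-1,0,0.035,0.1,0],
    [-1,0,0.043,0.141,0],
    [-1,0,0.051,0.2,0],
    [-1,0,0.06,0.26,0],
    [-1,0,0.067,0.31,0],
    [-1,0,0.074,0.348,0],
    [-1,0,0.1,0.4,0],
    [-1,0,0.13,0.46,0],
    [-1,0,0.15,0.52,0],
    [-1,0,0.17,0.58,0],
    [-1,0,0.198,0.639,0],
  ],
)

```text
time_s: 37.17
tool_pos: [0.5043, 0.3113, 0.2323]
tool_rot: [145.0, 89.8, -148.6]
force: [1.8, -0.8, -1.4]
grip_width: 0.0523
```

Emit:
step_arm(
  deltas=[
    [-1,0,0,0,0],
    [-1,0,0,0,0],
  ],
)

```text
time_s: 37.42
tool_pos: [0.5033, 0.3105, 0.2329]
tool_rot: [151.8, 89.8, -141.5]
force: [-0.5, 0.0, -2.7]
grip_width: 0.0524
```

```bash
python3 go.py .5058 .3186 .072 66.5
```

```text
now [0.5033 0.3105 0.2329] jaw 66.6 axes x [-0. -0. -1.] j [ 18.  24. -67.  91.  22.  80.  16.] t 37.4 F [-0.5  0.  -2.7] w 0.052
[0.1608, 0.0007, 0.0088, np.float64(0.1)] rows 3 alt turn -179.9
```

Emit:
step_arm(
  deltas=[
    [-1,0.04,0,0.009,0],
    [-1,0.08,0,0.009,0],
    [-1,0.12,0,0.009,0],
    [-1,0.14,0,0.009,0],
    [-1,0.154,0,0.009,0],
    [-1,0.158,0,0.009,0],
    [-1,0.16,0,0.009,0],
    [-1,0.16,0,0.009,0],
  ],
)

```text
time_s: 38.42
tool_pos: [0.5087, 0.3186, 0.0766]
tool_rot: [-96.0, 89.9, -29.5]
force: [-2.3, -3.4, 4.6]
grip_width: 0.0523
```

Emit:
step_arm(
  deltas=[
    [0.6,0,0,0,0],
    [0.6,0,0,0,0],
    [0.6,0,0,0,0],
    [0.6,-0.04,0,0,0],
    [0.6,-0.09,0,0,0],
    [0.6,-0.14,0,0,0],
    [0.6,-0.17,0,0,0],
    [0.6,-0.17,0,0,0],
  ],
)

```text
time_s: 39.42
tool_pos: [0.5086, 0.3203, 0.2471]
tool_rot: [-34.7, 89.7, 31.9]
force: [-0.1, -0.5, -0.5]
grip_width: 0.0695
```

```bash
python3 go.py .54 .05 .25 66.5  .5 -.2 .25 66.5 .5255 -.3685 .2 75
```

```text
now [0.5086 0.3203 0.2471] jaw 66.5 axes x [ 0.  0. -1.] j [ 16.  25. -66.  89.  23.  81.  15.] t 39.4 F [-0.1 -0.5 -0.5] w 0.07
[-0.0035, -0.1364, -0.2355, np.float64(0.0)] rows 5 alt turn -180.0
[-0.0043, -0.1992, -0.4807, np.float64(0.0)] rows 9 alt turn -180.0
[0.0453, -0.2895, -0.6254, np.float64(-8.5)] rows 12 alt turn 171.5
```

Emit:
step_arm(
  deltas=[
    [1,-0.003,-0.136,-0.235,0],
    [1,-0.003,-0.136,-0.235,0],
    [1,-0.003,-0.136,-0.235,0],
    [1,-0.003,-0.136,-0.235,0],
    [1,-0.003,-0.136,-0.235,0],
    [1,-0.003,-0.199,-0.48,-4],
    [1,-0.003,-0.199,-0.48,-8.5],
    [1,-0.003,-0.199,-0.48,-8.5],
    [1,-0.003,-0.199,-0.48,-8.5],
    [1,0.0,-0.289,-0.625,-8.5],
    [1,0.0,-0.289,-0.625,-8.5],
    [1,0.0,-0.289,-0.625,-8.5],
  ],
)

```text
time_s: 40.92
tool_pos: [0.523, -0.3726, 0.2421]
tool_rot: [77.0, 89.9, 151.9]
force: [0.4, -0.3, -0.1]
grip_width: 0.0873
```

```bash
python3 tins.py; python3 go.py .5255 -.3685 .063 75; python3 - <<'E'
from ch import *
p,d=read_camera('top'); q=w2c(pts('top',d)); 
m=(abs(q[...,0])<.09)&(q[...,1]>-.035)&(q[...,1]<.15)&(q[...,2]>.085)&(q[...,2]<.105); print('tin in chest',m.sum(),np.round(np.median(q[m],0),4),np.round(np.percentile(q[m][:,2],[10,90]),3))
E
```

```text
blue px [510. 116.] 39 med [ 0.8224 -0.9918  0.0805] mid [ 0.8229 -0.9914  0.081 ] size [0.041 0.014 0.01 ]
blue px [ 84. 215.] 248 med [0.5056 0.3164 0.0888] mid [0.5055 0.3158 0.0885] size [0.048 0.052 0.013]
now [ 0.5217 -0.3803  0.2407] jaw 74.4 axes x [-0. -0. -1.] j [ 76.  29. -59.  82.  25.  83.  91.] t 41.0 F [-2.6 -6.5 -0.8] w 0.087
[0.1777, -0.0007, 0.0127, np.float64(-0.6)] rows 3 alt turn 179.4
tin in chest 269 [-0.0453  0.0821  0.0888] [0.086 0.092]
```

```bash
sed -i "s/^p,d=read_camera('top'); P=pts('top',d); /import sys; CAM=sys.argv[1] if len(sys.argv)>1 else 'top'\np,d=read_camera(CAM); P=pts(CAM,d)/" tins.py; python3 tins.py scene; python3 go.py .5255 -.3685 .063 75
```

```text
blue px [157. 169.] 51 med [0.506  0.3072 0.0915] mid [0.5064 0.3121 0.0896] size [0.05  0.045 0.015]
blue px [336. 170.] 23 med [ 0.8789 -0.3853  0.1705] mid [ 0.8793 -0.3847  0.1695] size [0.027 0.034 0.008]
blue px [321. 176.] 29 med [ 0.7976 -0.376   0.171 ] mid [ 0.8008 -0.3778  0.1703] size [0.031 0.04  0.006]
blue px [294. 177.] 23 med [ 0.7201 -0.3083  0.1696] mid [ 0.7218 -0.3081  0.1704] size [0.035 0.028 0.006]
blue px [296. 189.] 24 med [ 0.6475 -0.3765  0.1703] mid [ 0.6493 -0.3793  0.1715] size [0.041 0.043 0.009]
blue px [327. 188.] 49 med [ 0.7228 -0.4596  0.1704] mid [ 0.7242 -0.4579  0.1711] size [0.043 0.043 0.008]
blue px [250. 189.] 23 med [ 0.6468 -0.1465  0.092 ] mid [ 0.6466 -0.1451  0.0921] size [0.029 0.041 0.009]
blue px [245. 213.] 168 med [ 0.6013 -0.1428  0.0025] mid [ 0.1022 -0.6798  0.4292] size [1.109 1.216 0.866]
blue px [242. 242.] 2977 med [ 0.4503 -0.3018  0.0019] mid [ 0.0597 -0.6829  0.429 ] size [1.024 1.21  0.866]
blue px [311. 216.] 23 med [ 0.6393 -0.4556  0.0913] mid [ 0.6489 -0.4563  0.0917] size [0.044 0.029 0.005]
blue px [437. 228.] 106
[... 450 characters left out ...]
.5606  0.0889] mid [ 0.0627 -0.9129  0.474 ] size [1.03  0.75  0.776]
blue px [295. 260.] 131 med [ 0.4026 -0.5855  0.0888] mid [ 0.4016 -0.587   0.0901] size [0.052 0.052 0.01 ]
blue px [497. 262.] 163 med [ 0.8171 -1.0138  0.0805] mid [ 0.1968 -1.1384  0.4677] size [1.298 0.299 0.789]
blue px [320. 272.] 144 med [ 0.4073 -0.6753  0.0883] mid [ 0.4059 -0.676   0.0887] size [0.053 0.053 0.011]
blue px [285. 292.] 31 med [ 0.3498 -0.5949  0.0025] mid [ 0.3465 -0.5986  0.0026] size [0.019 0.036 0.008]
now [ 0.5225 -0.3725  0.2414] jaw 74.7 axes x [-0.  0. -1.] j [ 76.  28. -60.  83.  24.  83.  91.] t 41.1 F [0.4 1.2 0.2] w 0.087
[0.1784, -0.0023, 0.0042, np.float64(-0.3)] rows 3 alt turn 179.7
```

Emit:
step_arm(
  deltas=[
    [1,0,0.06,0.15,0],
    [1,0,0.06,0.15,0],
    [1,0,0.06,0.15,0],
    [1,0,0.06,0.15,0],
    [1,0,0.06,0.15,0],
  ],
)

```text
time_s: 41.7
tool_pos: [0.5043, -0.209, 0.2439]
tool_rot: [152.8, 89.9, -132.2]
force: [-0.4, -0.7, -0.8]
grip_width: 0.087
```

```bash
python3 tins.py; python3 go.py .5255 -.3685 .2 75 .5255 -.3685 .063 75
```

```text
blue px [510. 116.] 39 med [ 0.823  -0.9913  0.08  ] mid [ 0.8223 -0.9904  0.0808] size [0.038 0.014 0.011]
blue px [318. 209.] 214 med [ 0.5251 -0.3697  0.0795] mid [ 0.525  -0.3702  0.08  ] size [0.049 0.046 0.01 ]
blue px [ 84. 215.] 246 med [0.5056 0.3158 0.0884] mid [0.451  0.0905 0.6314] size [0.156 0.5   1.097]
now [ 0.5044 -0.2098  0.244 ] jaw 75.0 axes x [-0. -0. -1.] j [ 78.  15. -68.  96.  15.  78.  83.] t 41.8 F [-0.   0.3 -0.5] w 0.087
[0.044, -0.0616, -0.1478, np.float64(-0.0)] rows 3 alt turn 180.0
[0.181, -0.0616, -0.1477, np.float64(-0.0)] rows 4 alt turn 180.0
```

Emit:
step_arm(
  deltas=[
    [1,0,-0.059,-0.148,0],
    [1,0,-0.059,-0.148,0],
    [1,0,-0.059,-0.148,0],
    [1,0.04,-0.059,-0.148,0],
    [1,0.1,-0.059,-0.148,0],
    [1,0.15,-0.059,-0.148,0],
    [1,0.181,-0.059,-0.148,0],
    [1,0.181,-0.059,-0.148,0],
    [-1,0.181,-0.059,-0.148,0],
    [-1,0.181,-0.059,-0.148,0],
    [-1,0.181,-0.059,-0.148,0],
    [-1,0.181,-0.059,-0.148,0],
  ],
  newtons=25,
)

```text
time_s: 43.25
tool_pos: [0.5238, -0.3676, 0.0642]
tool_rot: [-130.2, 89.9, -55.2]
force: [0.3, -0.2, 0.1]
grip_width: 0.0551
```

Emit:
step_arm(
  deltas=[
    [-1,-0.03,0,0,0],
    [-1,-0.08,0,0,0],
    [-1,-0.14,0,0,0],
    [-1,-0.185,0,0,0],
    [-1,-0.185,0,0,0],
  ],
)

```text
time_s: 43.88
tool_pos: [0.5254, -0.3676, 0.2525]
tool_rot: [-112.2, 89.6, -37.2]
force: [1.3, 0.2, -3.5]
grip_width: 0.0523
```

```bash
python3 -c "
from ch import *
print(c2w(.015,.018))"; python3 go.py .49 -.2 .25 70  .51 0 .25 66.5 .56 .245 .24 66.5
```

```text
[0.5616 0.2481]
now [ 0.5254 -0.3676  0.2525] jaw 75.0 axes x [ 0.01 -0.   -1.  ] j [ 76.  28. -60.  82.  24.  83.  91.] t 43.9 F [ 1.3  0.2 -3.5] w 0.052
[0.0017, 0.0774, 0.1528, np.float64(5.0)] rows 3 alt turn -175.0
[0.001, 0.1097, 0.3512, np.float64(8.5)] rows 6 alt turn -171.5
[0.0102, 0.1247, 0.6008, np.float64(8.5)] rows 10 alt turn -171.5
```

Emit:
step_arm(
  deltas=[
    [-1,0,0.025,0.05,3],
    [-1,0,0.05,0.1,6],
    [-1,0,0.077,0.153,8.5],
    [-1,0,0.085,0.2,8.5],
    [-1,0,0.093,0.25,8.5],
    [-1,0,0.101,0.3,8.5],
    [-1,0,0.11,0.351,8.5],
    [-1,0,0.114,0.41,8.5],
    [-1,0,0.118,0.47,8.5],
    [-1,0,0.121,0.53,8.5],
    [-1,0,0.124,0.59,8.5],
    [-1,0,0.124,0.604,8.5],
  ],
)

```text
time_s: 45.38
tool_pos: [0.5568, 0.2543, 0.2463]
tool_rot: [81.6, 89.7, 148.7]
force: [0.4, -0.2, -2.9]
grip_width: 0.0524
```

Emit:
step_arm(
  deltas=[
    [-1,0,0,0,0],
    [-1,0,0,0,0],
  ],
)

```text
time_s: 45.62
tool_pos: [0.5596, 0.2464, 0.2472]
tool_rot: [165.9, 89.9, -127.6]
force: [-0.2, -0.9, -2.6]
grip_width: 0.0524
```

```bash
python3 go.py .5616 .2481 .076 66.5
```

```text
now [0.5596 0.2464 0.2472] jaw 66.4 axes x [-0. -0. -1.] j [ 24.  27. -67.  87.  25.  83.  22.] t 45.6 F [-0.2 -0.9 -2.6] w 0.052
[0.1712, -0.0012, 0.0028, np.float64(-0.1)] rows 3 alt turn 179.9
```

```bash
python3 go.py .5466 .249 .2 66.5 .5466 .249 .076 66.5
```

```text
now [0.5596 0.2464 0.2472] jaw 66.4 axes x [-0. -0. -1.] j [ 24.  27. -67.  87.  25.  83.  22.] t 45.6 F [-0.2 -0.9 -2.6] w 0.052
[0.0472, 0.013, -0.0027, np.float64(-0.1)] rows 1 alt turn 179.9
[0.1712, 0.0129, -0.0024, np.float64(-0.1)] rows 3 alt turn 179.9
```

Emit:
step_arm(
  deltas=[
    [-1,0,0.013,-0.002,0],
    [-1,0.04,0.013,-0.002,0],
    [-1,0.08,0.013,-0.002,0],
    [-1,0.12,0.013,-0.002,0],
    [-1,0.15,0.013,-0.002,0],
    [-1,0.164,0.013,-0.002,0],
    [-1,0.17,0.013,-0.002,0],
    [-1,0.173,0.013,-0.002,0],
    [-1,0.173,0.013,-0.002,0],
  ],
)

```text
time_s: 46.75
tool_pos: [0.5475, 0.2518, 0.0763]
tool_rot: [-49.9, 89.9, 16.7]
force: [-0.3, -0.6, -3.0]
grip_width: 0.0522
```

Emit:
step_arm(
  deltas=[
    [-1,0.002,0,0,0],
    [-1,0.004,0,0,0],
    [-1,0.004,0,0,0],
  ],
)

```text
time_s: 47.12
tool_pos: [0.549, 0.2514, 0.0742]
tool_rot: [-79.3, 89.8, -12.8]
force: [-0.6, -4.3, 10.6]
grip_width: 0.0524
```

Emit:
step_arm(
  deltas=[
    [0.6,-0.002,0,0,0],
    [0.6,-0.002,0,0,0],
    [0.6,-0.002,0,0,0],
    [0.6,-0.04,0,0,0],
    [0.6,-0.09,0.01,0,0],
    [0.6,-0.14,0.02,0,0],
    [0.6,-0.17,0.05,-0.05,0],
    [-1,-0.17,0.08,-0.1,0],
    [-1,-0.17,0.1,-0.2,0],
    [-1,-0.17,0.1,-0.25,0],
    [-1,-0.17,0.1,-0.25,0],
  ],
)

```text
time_s: 48.5
tool_pos: [0.3794, 0.0954, 0.2457]
tool_rot: [-133.7, 89.0, -67.7]
force: [-0.3, 0.7, -0.2]
grip_width: 0.0377
```

```bash
python3 go.py .5 0 .25 -3.5; python3 tins.py | grep px; python3 knob.py; python3 - <<'E'
from h import *
p,d=read_camera('top'); save(p[110:270,40:230],'d3.png',4)
E
```

```text
now [0.3794 0.0954 0.2457] jaw 66.0 axes x [ 0.01 -0.02 -1.  ] j [ 31. -17. -41. 115. -10.  78.  59.] t 48.5 F [-0.3  0.7 -0.2] w 0.038
[-0.002, -0.149, -0.0382, np.float64(69.5)] rows 7 alt turn -110.5
blue px [510. 116.] 39 med [ 0.8232 -0.9924  0.0797] mid [ 0.8231 -0.991   0.0787] size [0.04  0.015 0.012]
blue px [109. 200.] 243 med [0.5504 0.2479 0.0885] mid [0.4751 0.0565 0.6315] size [0.204 0.432 1.097]
blue px [ 85. 215.] 250 med [0.5056 0.3156 0.0887] mid [0.5055 0.3158 0.0892] size [0.048 0.051 0.012]
t 48.55 pos [0.3782 0.0939 0.2458] rot [-138.5   89.1  -72.4] F [-0.6 -2.7 -1.1] w 0.0338
top 79 [ 0.0462 -0.2019  0.1632] [ 0.0407 -0.2268  0.1583] [ 0.0533 -0.1809  0.1681]
lid 775 angle 1.4966600165404937
scene 32 [ 0.0481 -0.2087  0.1638] [ 0.0414 -0.2304  0.1556] [ 0.0562 -0.1805  0.1695]
lid 770 angle 1.4991338488679784
```

View pics/d3.png

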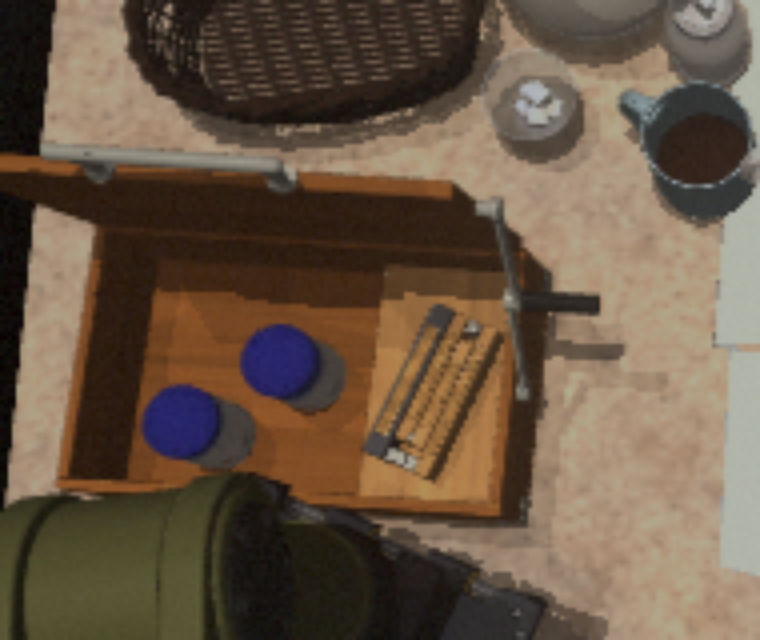

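```bash
python3 -c "
from ch import *
print(c2w(.078,-.219),c2w(.02,-.219))"; python3 go.py .48 .02 .30 -3.5  .61 .0076 .30 -3.5
```

```text
[0.61   0.0076] [0.5521 0.0112]
now [0.38   0.1009 0.245 ] jaw 66.6 axes x [ 0.   -0.01 -1.  ] j [ 31. -16. -41. 115. -10.  78.  59.] t 48.7 F [-0.7  0.9 -0.1] w 0.022
[-0.0536, -0.1243, -0.035, np.float64(70.1)] rows 7 alt turn -109.9
[-0.053, -0.2486, 0.0052, np.float64(70.1)] rows 7 alt turn -109.9
```

Emit:
step_arm(
  deltas=[
    [-1,-0.053,-0.06,-0.035,10],
    [-1,-0.053,-0.124,-0.035,20],
    [-1,-0.053,-0.124,-0.035,30],
    [-1,-0.053,-0.124,-0.035,40],
    [-1,-0.053,-0.124,-0.035,50],
    [-1,-0.053,-0.124,-0.035,60],
    [-1,-0.053,-0.124,-0.035,70],
    [-1,-0.053,-0.18,-0.015,70],
    [-1,-0.053,-0.249,0.005,70],
    [-1,-0.053,-0.249,0.005,70],
    [-1,-0.053,-0.249,0.005,70],
  ],
)

```text
time_s: 50.08
tool_pos: [0.6107, 0.006, 0.2993]
tool_rot: [-72.7, 89.5, -76.2]
force: [-0.8, -0.9, -0.4]
grip_width: 0.0002
```

```bash
python3 go.py .61 .0076 .30 -3.5 .61 .0076 .16 -3.5 .5521 .0112 .16 -3.5
```

```text
now [0.6107 0.006  0.2993] jaw -3.5 axes x [ 0.   -0.01 -1.  ] j [ 34.  18. -47.  83.  13.  85. -16.] t 50.1 F [-0.8 -0.9 -0.4] w 0.0
[-0.0007, 0.0016, -0.0007, np.float64(0.0)] rows 1 alt turn -180.0
[0.1393, 0.0027, -0.0011, np.float64(0.0)] rows 3 alt turn -180.0
[0.1392, 0.0027, -0.0591, np.float64(0.0)] rows 3 alt turn -180.0
```

Emit:
step_arm(
  deltas=[
    [-1,0.05,0.002,0,0],
    [-1,0.1,0.002,0,0],
    [-1,0.14,0.002,0,0],
    [-1,0.14,0.002,0,0],
    [-1,0.14,0.002,-0.008,0],
    [-1,0.14,0.002,-0.013,0],
    [-1,0.14,0.002,-0.018,0],
    [-1,0.14,0.002,-0.023,0],
    [-1,0.14,0.002,-0.028,0],
    [-1,0.14,0.002,-0.033,0],
    [-1,0.14,0.002,-0.038,0],
    [-1,0.14,0.002,-0.042,0],
  ],
)

```text
time_s: 51.58
tool_pos: [0.5687, 0.008, 0.1597]
tool_rot: [-72.0, 89.3, -75.6]
force: [2.1, -0.4, 1.9]
grip_width: 0.0007
```

```bash
python3 knob.py
```

```text
t 51.575 pos [0.5687 0.008  0.1597] rot [-72.   89.3 -75.6] F [ 2.1 -0.4  1.9] w 0.0007
lid 326 angle 1.4354707301915135
scene 120 [ 0.0295 -0.2274  0.1768] [ 0.0085 -0.2349  0.1424] [ 0.0504 -0.1825  0.1994]
lid 512 angle 1.4170014085954714
```

Emit:
step_arm(
  deltas=[
    [-1,0,0,0.015,0],
    [-1,-0.06,0,0.015,0],
    [-1,-0.12,0,0.015,0],
    [-0.3,-0.18,0,0,0],
    [-0.3,-0.24,0,0,0],
    [-0.3,-0.29,0,0,0],
    [-0.3,-0.29,0,0,0],
  ],
)

```text
time_s: 52.55
tool_pos: [0.5699, 0.0119, 0.4535]
tool_rot: [-45.7, 89.2, -49.3]
force: [0.2, -0.3, -0.7]
grip_width: 0.0281
```

```bash
python3 knob.py; python3 - <<'E'
from ch import *
p,d=read_camera('top'); q=w2c(pts('top',d))
m=(abs(q[...,1])<.064)&(q[...,2]>.325)&(q[...,2]<.37)&(q[...,0]>.0)&(q[...,0]<.13)
Q=q[m]; print('rod',m.sum(),np.round(np.median(Q,0),4),Q[:,2].max()); print(c2w(np.median(Q[:,0]),0))
E
python3 go.py .6094 .2271 .45 -3.5 .6094 .2271 .346 -3.5
```

```text
t 52.55 pos [0.5699 0.0119 0.4535] rot [-45.7  89.2 -49.3] F [ 0.2 -0.3 -0.7] w 0.0281
top 85 [ 0.0138 -0.2034  0.177 ] [ 0.0077 -0.2263  0.1683] [ 0.0209 -0.1802  0.181 ]
lid 74 angle 1.4488224431767207
scene 33 [ 0.0145 -0.2061  0.1778] [ 0.0087 -0.2295  0.1682] [ 0.0249 -0.1813  0.1834]
lid 718 angle 1.4175736544088196
rod 13 [0.0613 0.0611 0.3459] 0.35090734660010037
[0.6067 0.2273]
now [0.5683 0.0112 0.4483] jaw -3.6 axes x [ 0.   -0.01 -1.  ] j [ 35.  12. -48.  72.  10. 100. -14.] t 52.7 F [-0.7  0.2 -0.1] w 0.03
[-0.0043, 0.218, 0.0276, np.float64(-0.1)] rows 4 alt turn 179.9
[0.0997, 0.2193, 0.0274, np.float64(-0.1)] rows 4 alt turn 179.9
```

Emit:
step_arm(
  deltas=[
    [-0.3,-0.004,0.06,0.01,0],
    [-0.3,-0.004,0.12,0.02,0],
    [-0.3,-0.004,0.18,0.025,0],
    [-0.3,-0.004,0.219,0.025,0],
    [-0.3,-0.004,0.219,0.025,0],
    [-0.3,0.04,0.219,0.025,0],
    [-0.3,0.08,0.219,0.025,0],
    [-0.3,0.1,0.219,0.025,0],
    [-0.3,0.1,0.219,0.025,0],
    [-1,0.1,0.219,0.025,0],
    [-1,0.1,0.219,0.025,0],
    [-1,0.1,0.219,0.025,0],
  ],
  newtons=15,
)

```text
time_s: 54.2
tool_pos: [0.6075, 0.2274, 0.3481]
tool_rot: [-62.5, 89.3, -66.1]
force: [1.3, -0.7, 1.6]
grip_width: 0.0092
```

```bash
python3 - <<'E'
from ch import *
o=state(); t=w2c(np.array(o['tool_pos'])); print(np.round(t,4))
q0=np.arccos((.1-t[0])/.239); print('q0',q0)
zoff=t[2]-(.106+.239*np.sin(q0)); print('zoff',zoff)
qs=np.linspace(q0,0,25)[1:]
for q in qs: print(round(q,2),'dx',round(-( .239*(np.sin(q)-np.sin(q0))),3),'dz',round(-.239*(np.cos(q)-np.cos(q0)),3))
E
```

```text
t 54.2 pos [0.6075 0.2274 0.3481] rot [-62.5  89.3 -66.1] F [ 1.3 -0.7  1.6] w 0.0092
[6.210e-02 2.000e-04 3.481e-01]
q0 1.4116635937407878
zoff 0.006089142030962558
1.35 dx 0.003 dz -0.014
1.29 dx 0.006 dz -0.027
1.24 dx 0.01 dz -0.041
1.18 dx 0.015 dz -0.054
1.12 dx 0.021 dz -0.067
1.06 dx 0.028 dz -0.079
1.0 dx 0.035 dz -0.091
0.94 dx 0.043 dz -0.103
0.88 dx 0.051 dz -0.114
0.82 dx 0.061 dz -0.125
0.76 dx 0.071 dz -0.135
0.71 dx 0.081 dz -0.144
0.65 dx 0.092 dz -0.153
0.59 dx 0.103 dz -0.161
0.53 dx 0.115 dz -0.168
0.47 dx 0.128 dz -0.175
0.41 dx 0.14 dz -0.181
0.35 dx 0.153 dz -0.186
0.29 dx 0.167 dz -0.191
0.24 dx 0.18 dz -0.195
0.18 dx 0.194 dz -0.197
0.12 dx 0.208 dz -0.199
0.06 dx 0.222 dz -0.201
0.0 dx 0.236 dz -0.201
```

Emit:
step_arm(
  deltas=[
    [-1,0.003,0,-0.014,0],
    [-1,0.006,0,-0.027,0],
    [-1,0.01,0,-0.041,0],
    [-1,0.015,0,-0.054,0],
    [-1,0.021,0,-0.067,0],
    [-1,0.028,0,-0.079,0],
    [-1,0.035,0,-0.091,0],
    [-1,0.043,0,-0.103,0],
    [-1,0.051,0,-0.114,0],
    [-1,0.061,0,-0.125,0],
    [-1,0.071,0,-0.135,0],
    [-1,0.081,0,-0.144,0],
  ],
)

```text
time_s: 55.7
tool_pos: [0.4627, 0.2363, 0.2652]
tool_rot: [-67.0, 89.3, -70.5]
force: [1.9, 5.7, -0.0]
grip_width: 0.0092
```

```bash
python3 - <<'E'
from ch import *
o=state(); t=w2c(np.array(o['tool_pos'])); print(np.round(t,4),np.round(o['qpos'],0))
q0=np.arctan2(t[2]-.112,.1-t[0]); print('q0',q0,'rad',np.hypot(t[2]-.112,.1-t[0]))
qs=np.linspace(q0,0,13)[1:]
for q in qs: print(round(q,2),'dx',round(t[2]-.112-.239*np.sin(q),3),'dz',round((.1-.239*np.cos(q))-t[0],3))
E
```

```text
t 55.7 pos [0.4627 0.2363 0.2652] rot [-67.   89.3 -70.5] F [ 1.9  5.7 -0. ] w 0.0092
[-0.083   0.0003  0.2652] [ 23.   6. -57.  98.   6.  79. -38.]
q0 0.6972053990608351 rad 0.2386515386402918
0.64 dx 0.011 dz -0.009
0.58 dx 0.022 dz -0.017
0.52 dx 0.034 dz -0.024
0.46 dx 0.046 dz -0.031
0.41 dx 0.059 dz -0.037
0.35 dx 0.072 dz -0.042
0.29 dx 0.085 dz -0.046
0.23 dx 0.098 dz -0.05
0.17 dx 0.112 dz -0.052
0.12 dx 0.126 dz -0.054
0.06 dx 0.139 dz -0.056
0.0 dx 0.153 dz -0.056
```

Emit:
step_arm(
  deltas=[
    [-1,0.011,0,-0.009,0],
    [-1,0.022,0,-0.017,0],
    [-1,0.034,0,-0.024,0],
    [-1,0.046,0,-0.031,0],
    [-1,0.059,0,-0.037,0],
    [-1,0.072,0,-0.042,0],
    [-1,0.085,0,-0.046,0],
    [-1,0.098,0,-0.05,0],
    [-1,0.112,0,-0.052,0],
    [-1,0.126,0,-0.054,0],
    [-1,0.139,0,-0.056,0],
    [-1,0.151,0,-0.056,0],
  ],
)

```text
time_s: 57.2
tool_pos: [0.4083, 0.2387, 0.1143]
tool_rot: [-56.4, 89.4, -59.9]
force: [-0.6, 5.9, 19.0]
grip_width: 0.0096
```

Emit:
step_arm(
  deltas=[
    [-1,0.001,0,0,0],
    [-1,0.002,0,0,0],
    [-1,0.002,0,0,0],
  ],
)

```text
time_s: 57.58
tool_pos: [0.4084, 0.2384, 0.1135]
tool_rot: [-62.4, 89.4, -65.9]
force: [-1.7, 5.1, 7.8]
grip_width: 0.0092
```

```bash
cat > lid.py <<'E'
from ch import *
state()
for n in('top','scene'):
    p,d=read_camera(n); q=w2c(pts(n,d)); m=(abs(q[...,0])<.085)&(abs(q[...,1])<.14)&(q[...,2]>.08)&(q[...,2]<.16)
    Q=q[m]; f,_,_,_=np.linalg.lstsq(np.c_[Q[:,:2],np.ones(len(Q))],Q[:,2],rcond=None); print(n,len(Q),'slope x,y',np.round(f[:2],4),'z',round(f[2],4))
E
python3 lid.py
```

```text
t 57.575 pos [0.4084 0.2384 0.1135] rot [-62.4  89.4 -65.9] F [-1.7  5.1  7.8] w 0.0092
top 5217 slope x,y [ 0.0001 -0.0007] z 0.1112
scene 864 slope x,y [0.0009 0.0014] z 0.1141
```

Emit:
step_arm(
  deltas=[
    [-0.3,0,0,0,0],
    [-0.3,0,0,0,0],
    [-0.3,0,0,0,0],
    [-0.3,-0.05,0,0,0],
    [-0.3,-0.11,0,0,0],
    [-0.3,-0.16,0,0,0],
    [-0.3,-0.16,0,0,0],
    [-0.3,-0.16,-0.15,0.06,0],
    [-0.3,-0.16,-0.25,0.06,0],
    [-0.3,-0.16,-0.25,0.06,0],
    [-0.3,-0.16,-0.25,0.06,0],
  ],
)

```text
time_s: 59.05
tool_pos: [0.4501, -0.0089, 0.2742]
tool_rot: [-80.0, 89.3, -83.6]
force: [1.2, -0.2, -0.7]
grip_width: 0.0303
```

```bash
python3 lid.py; python3 - <<'E'
from h import *
p,d=read_camera('top'); P=pts('top',d); save(p,'f.png',1.5)
for t in('sugar_bowl','mug_near'):
    for r in regions_of('top',t)[:3]:
        m=r['pixels']&(d>0); print(t,round(r['p'],2),np.round(np.median(P[m],0),3))
E
```

```text
t 59.05 pos [ 0.4501 -0.0089  0.2742] rot [-80.   89.3 -83.6] F [ 1.2 -0.2 -0.7] w 0.0303
top 2973 slope x,y [ 0.0006 -0.0018] z 0.1112
scene 961 slope x,y [-0.0007  0.0011] z 0.1142
sugar_bowl 0.81 [0.778 0.083 0.032]
mug_near 0.66 [ 0.4   -0.574  0.083]
mug_near 0.58 [0.567 0.295 0.111]
```

View pics/f.png

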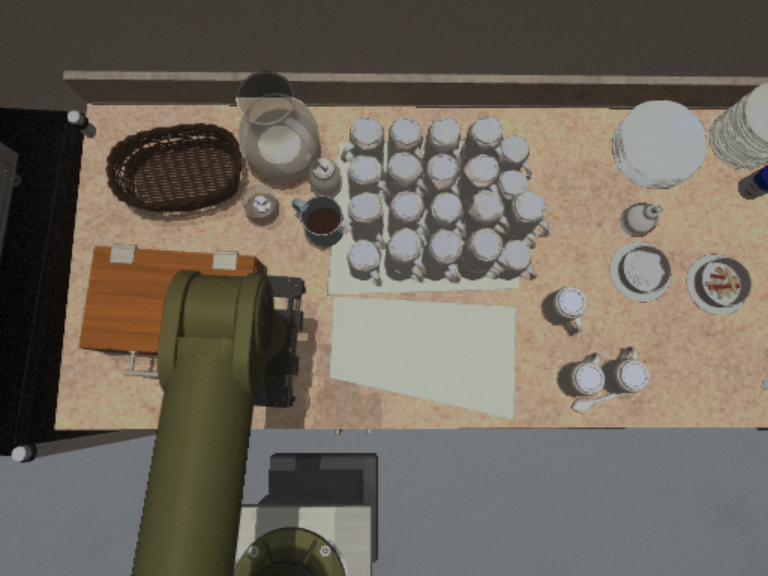

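```bash
python3 -c "
from cell import env; print(env.sign_off())"
```

```text
the job is handed in; nothing more can be done
None
```

The job is done and handed in at about 59 s of robot time; the sign-off gives no verdict, so success is by my own checks.

**What I did:**
- Raised the lid to about 1.49 rad and pushed the stay knob over centre to its stop.
- Folded the short, middle and long bars in that order, then put the pack feet down on the deck.
- Stood both reachable tins on the chest floor, broke the knee, and lowered the lid by its handle at about 0.5 rad/s.

**Last checks:**

| Check | Result |
|---|---|
| Stay, before breaking the knee | Locked, knob at chest x of about 47 mm |
| Lid, while propped | About 1.50 rad |
| Trivet pack on the deck | 54 x 121 mm, level, at (-9, -94) mm in the chest frame |
| Tins | Both upright with tops at 89 mm, below the rim |
| Lid, after release | Shut; fitted slope under 0.002 rad |
| Sugar bowl and detected mug | Within 1 mm of their starting positions |

- **Second mug:** it looked unmoved in the final picture, but I did not measure it separately.
- **Third blue-lidded tin:** one stands about 1.29 m from the base, beyond the 0.875 m reach. I took it for background and left it. If it counts as a tin that was out, the run fails on that point.
- **Disagreement:** the two cameras differed by 3 mm on the height of the shut lid (111 and 114 mm).

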